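Load battery cells in a keyed holder and send it down the tipping tray

TASK

Seat the grey cell holder fully home in the aluminium loading jig, the way round that lets the jig's key pin enter the notch in the holder's end. Then, with the holder in the jig, slide every cell from the black tray down to the bottom of a pocket of its own. Then move the loaded holder onto the long side of the tipping tray, lengthwise between the rims and close to the end stop, let its weight tip the tray down towards the rollers, and leave it resting there with all the cells in it, without disturbing the multimeter, screwdriver or spool.

Things in the scene. Friction and masses are not known exactly. Their poses are not given: they have to be found in the camera images.
- holder: Loose grey plastic cell holder: block 164 mm long (x), 40 wide (y), 40 high, 110 to 180 g; four round pockets in a row in its top, 28 mm across, 34 deep. Origin: centre of underside, z up. Its +x end has a notch cut through the full height, off centre: x = 69 to 82 mm, y = 2 to 14 mm. The -x end is plain. Grip across the 40 mm width.
- pocket1 (a point): Centre of the floor of holder pocket 1, 6 mm above the holder's underside, at holder x = -49.5 mm, y = 0
- pocket2 (a point): Centre of the floor of holder pocket 2, 6 mm above the holder's underside, at holder x = -16.5 mm, y = 0
- pocket3 (a point): Centre of the floor of holder pocket 3, 6 mm above the holder's underside, at holder x = 16.5 mm, y = 0
- pocket4 (a point): Centre of the floor of holder pocket 4, 6 mm above the holder's underside, at holder x = 49.5 mm, y = 0
- cell1: Cylindrical white battery cell, 26 mm across, 70 mm tall, about 95 g, loose, standing in the cell tray with its steel cap up. Origin: centre of its underside, z up. Three or all four of the cells are there; the state gives None for an absent one.
- cell2: Cylindrical white battery cell, 26 mm across, 70 mm tall, about 95 g, loose, standing in the cell tray with its steel cap up. Origin: centre of its underside, z up. Three or all four of the cells are there; the state gives None for an absent one.
- cell3: Cylindrical white battery cell, 26 mm across, 70 mm tall, about 95 g, loose, standing in the cell tray with its steel cap up. Origin: centre of its underside, z up. Three or all four of the cells are there; the state gives None for an absent one.
- cell4: Cylindrical white battery cell, 26 mm across, 70 mm tall, about 95 g, loose, standing in the cell tray with its steel cap up. Origin: centre of its underside, z up. Three or all four of the cells are there; the state gives None for an absent one.
- celltray: Fixed shallow black plastic tray, 170 x 170 mm, rim 12 mm high, floor 4 mm above the table; the cells stand on it. Origin: centre of its underside.
- jig: Fixed aluminium loading jig. Base plate 200 (x) x 70 mm (y), 8 thick; origin: centre of its underside. On it a nest 167 x 43 mm inside, of guides with flared lips up to 27 mm above the table; the long sides' guides leave a 95 mm gap in the middle for fingers. A steel key pin stands in it, 8 mm across, pointed, top 35 mm above the table, at jig (x, y) = (75.5, 8) or (-75.5, -8) mm.
- jig_floor (a point): Centre of the nest floor, 8 mm above the table: a fully seated holder has its origin here, its x along the jig's x, either way round. The pin's end of the nest varies and is not told (look, or try): it must enter the holder's notch. The wrong way round, the holder stops on the pin, 27 mm above the floor. A flush dark plug fills the other pin place.
- rocker: Fixed stand of the tipping tray. Origin: on the table under the pivot; the pivot is 62 mm above it and runs along its y. Its +x points to the low end and to the small roller track of the next station, which starts 170 mm from the pivot.
- tray (a joint): Tilt of the tipping tray, rad: 0 level (rest when empty, held there by a steel counterweight on the short side), 0.30 fully tipped with the +x end down. Turns freely but damped, so it tips gently; the loaded holder's weight on the long side tips it.
- tray_seat (a point): Point on the top of the aluminium tipping tray, 66 mm above the table when level, 58 mm from the pivot; moves with the tray: x to the low end, z up. The bed, 52 mm wide inside its 6 mm high side rims, reaches from 108 mm behind this point to an end stop (12 mm high) 88 mm ahead. The holder's origin belongs here, lengthwise, either way round.
- multimeter: Bystander: yellow multimeter lying on the bench, 150 x 75 x 32 mm; origin centre of underside. Leave alone.
- screwdriver: Bystander: screwdriver lying on the bench, along its x; leave alone.
- spool: Bystander: steel spool of solder, 60 mm across, 40 high, standing on the bench; origin centre of underside. Leave alone.
Not all that is in view belongs to the job. What is shaped like the cell3 but blue, pink or red is not meant.

How it is judged:
By the outcome, as a careful person would: the job done as asked, in the order asked, and still so for the second after the job is handed in, with the robot touching nothing.
Of cell1, cell2, cell3, cell4 only 3 to 4 are there at a start; the rules pass over those that are not, and their reading is None.
At some moment in a run one of holder may be knocked a few centimetres aside while the robot is not near it.
It also fails if it takes over 210 s, if anything falls off the work surface, if the arm or the gripper's body presses on something with over 40 N, if the wrist force passes 120 N, or if a joint passes its speed limit or range.

ROBOT

A 6-joint arm with a two-finger parallel gripper is mounted at the origin on the work surface. World frame = base frame: x ahead of the robot, y to its left, z up, the work surface at z = 0. Lengths are in m, angles in rad, forces in N, time in s.
With the tool pointing down it reaches from about 0.4 to 0.825 m from the base axis. Payload 7 kg.
Tool frame: the origin (TCP) lies at the centre of the arm's flange, where the gripper is bolted on; the fingertips stand 178 mm ahead of it and the grasp point (between the pads) lies 159 mm ahead of it; z points along the fingers, y is the direction in which the jaws open and shut (so a half turn about z gives the same grasp; the last joint's range is limited). The gripper opens to 88 mm and grips with 3 to 60 N. Pads are 19 mm wide; open, the fingers measure 130 mm over their backs; the gripper's body (78 mm by 193 mm) begins 47 mm behind the grasp point.
Start: joints at [-0.834, 0.359, 0.012, 0, -1.224, -0.288], TCP at [0.293, -0.608, 0.405] pointing down, gripper open.
Joint ranges: [-3.07, 3.07], [-1.43, 2.12], [-1.02, 1.25], [-3.03, 1.67], [-3.05, -0], [-3.03, 3.03]. Speed limits (rad/s): [2.39, 2.39, 3.01, 3.14, 3.14, 3.14].

INTERFACE

Orientations are given as [roll, pitch, yaw] about the fixed x, y, z axes, in that order (R = Rz(yaw) Ry(pitch) Rx(roll)).
In Python, from station import * gives the robot as it stands.
- The arm moves only by the tool send_rows, never from a script. Its argument "motion" is a list of rows, each an object with "offset": the shift along the tool's x, y, z in cm, a list of three; "turn": the turn about the tool's z in degrees. In form: [{"offset": [x, y, z], "turn": turn}, ...]. A call has 1 to 8 rows; each row is the pose to reach, as a shift and turn from the pose commanded when the call began, along the tool's axes at that moment; what a row does not reach only later rows make up. A row lasts 1/10 s, in which the tool goes at most 50 mm and 8.59 degrees, less where a joint would pass 70% of its speed; a pose out of reach is approached as far as the arm can. A call with a gripper value outside its range is refused whole. "hand" is the opening, from -1 (shut) to 1 (fully open), set as the call begins (left out, the last holds). The fingers move at their own pace and stop on an object; "squeeze" is the grip in N (left out, the last holds). Time passes only in rows, so rows that repeat a pose let the fingers close. It gives the time, the measured TCP pose, the force and the opening at its end, in the units of the state.
- get_state(): the state, without advancing time (a new reading comes with each control period).
- grab_frame(name): name is "scene" or "top"; returns a dict with "frame" (400x640x3 uint8, blue, green, red), "range_z" (400x640 float32, m along the optical axis (not along the pixel's ray), 0 where there is no reading), "vertical_fov" (degrees; the focal length in pixels is half the picture's height over the tangent of half this angle, whatever the lens; pixels are square), "cx", "cy" (the principal point, pixels), "cam_to_world" (4x4, takes a point from camera to world coordinates). Camera axes: x right, y up, looking along -z (the intrinsics and any distortion apply to the point x, -y, -z); pixel columns grow to the right and rows downward; lengths in m; the calibration is good to about 2 mm. A picture is of the moment at which its call begins.
- job_done(): hands the job in, once; it reports no verdict.
The state is a dict: "t": time; "q": joint angles; "qd": joint speeds; "joint_efforts": joint torques, N m; "eef_pos": TCP position; "ee_rot": TCP orientation; "force": force on the tool from outside, world axes, zero at the start; "moment": the same for the moment, N m; "width": finger opening in m.
Only numpy, scipy, OpenCV 4.12 (cv2) and the standard library are available. Lean on these libraries where they do the work, as an engineer would, in place of code of your own. Each camera call takes 0.05 s, during which the arm holds its last target. There are 200 camera calls.

## Working session

There is one attempt and no reset: what is moved stays moved. The work goes in short steps, Python scripts to look and compute and a tool call to move; the robot and the scene stay as the last step left them, time stands still between calls to the robot, and variables do not carry over. Pictures are saved under pics/ and viewed, about 12 in all and at most 16, crops included, and the job is handed in when it is done.

Besides the shell and the picture viewer there is one more tool, called after "Request:" as name(argument=value, ...) on one line, values as JSON. send_rows: Moves the arm, as the interface text tells. Its arguments: {"type":"object","properties":{"motion":{"type":"array"},"hand":{"type":"number"},"squeeze":{"type":"number"}},"required":["motion"]}

```bash
mkdir -p pics; ls
cat > h.py <<'E'
from station import *
import numpy as np, cv2
def cam(n):
    d=grab_frame(n); d['f']=200/np.tan(np.radians(d['vertical_fov'])/2); return d
def pts(d):
    v,u=np.mgrid[0:400,0:640]; z=d['range_z']
    P=np.stack([(u-d['cx'])/d['f']*z,-(v-d['cy'])/d['f']*z,-z,np.ones_like(z)],-1)
    return (P@np.array(d['cam_to_world']).T)[...,:3]
def ray(d,u,v,h):
    T=np.array(d['cam_to_world']); r=T[:3,:3]@np.array([(u-d['cx'])/d['f'],-(v-d['cy'])/d['f'],-1]); o=T[:3,3]
    return o+r*(h-o[2])/r[2]
def proj(d,p):
    c=np.linalg.inv(d['cam_to_world'])@np.array([*p,1]); return d['cx']+d['f']*c[0]/-c[2], d['cy']-d['f']*c[1]/-c[2]
E
python3 - <<'E'
from h import *
for n in('top','scene'):
    d=cam(n); cv2.imwrite(f'pics/{n}0.png',d['frame']); np.save(n+'.npy',d,allow_pickle=True)
    print({k:d[k] for k in d if k not in('frame','range_z')})
print(get_state())
E
```

```text
pics
{'vertical_fov': 51.903559988408425, 'cx': 323.42685558291635, 'cy': 194.82882708797914, 'cam_to_world': array([[-0.0155941 ,  0.9861982 , -0.16483303,  0.35289933],
       [-0.99974138, -0.01264946,  0.01889903, -0.04200344],
       [ 0.01655314,  0.16508511,  0.98614041,  1.32022684],
       [ 0.        ,  0.        ,  0.        ,  1.        ]]), 'f': np.float64(410.9381747951747)}
{'vertical_fov': 50.96183266702035, 'cx': 316.9198006463201, 'cy': 199.04344137074528, 'cam_to_world': array([[ 2.77888175e-04, -5.93812340e-01,  8.04603522e-01,
         1.47061033e+00],
       [ 9.99973150e-01,  6.05686377e-03,  4.12471440e-03,
        -4.68076954e-02],
       [-7.32268023e-03,  8.04580772e-01,  5.93798080e-01,
         7.51379755e-01],
       [ 0.00000000e+00,  0.00000000e+00,  0.00000000e+00,
         1.00000000e+00]]), 'f': np.float64(419.6683895331716)}
{'t': 0.1, 'q': array([-8.33904717e-01,  3.59298981e-01,  1.11379937e-02, -3.00917178e-04,
       -1.22410175e+00, -2.88102127e-01]), 'qd': array([ 0.00020486, -0.00269711,  0.00240448,  0.00177158, -0.00158689,
        0.00102278]), 'joint_efforts': array([-1.07472959e-03, -5.84162664e+01,  2.93751436e+01,  7.01543212e+00,
        1.01554327e-02, -6.28929911e-05]), 'eef_pos': array([ 0.29278293, -0.60799638,  0.40382265]), 'ee_rot': array([ 3.14010629e+00, -1.45456525e-04, -2.69290552e+00]), 'force': array([ 0.02245548, -0.25655285,  0.07013593]), 'moment': array([0.00520068, 0.0524572 , 0.04395897]), 'width': 0.08730112454386012}
```

View pics/top0.png

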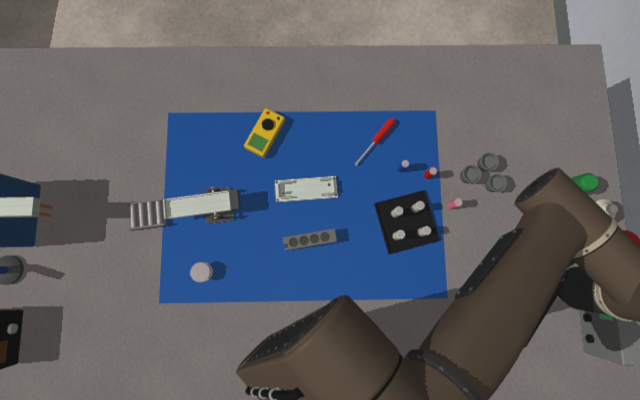

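View pics/scene0.png

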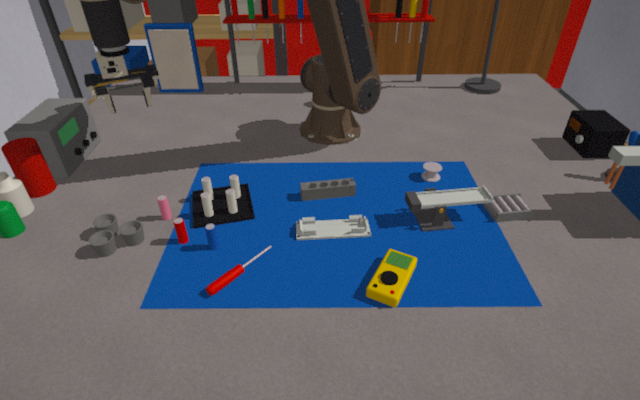

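Run:
```python
from h import *
t=np.load('top.npy',allow_pickle=True).item()['frame'];s=np.load('scene.npy',allow_pickle=True).item()['frame']
r=lambda im,x,y,w,h,k:cv2.resize(im[y:y+h,x:x+w],(w*k,h*k),interpolation=cv2.INTER_CUBIC)
a=np.hstack([r(t,270,170,80,32,5),r(t,275,222,80,32,5)])
b=np.hstack([r(s,290,210,80,32,5),r(s,290,172,80,32,5)])
c=np.hstack([r(t,370,180,100,75,4),r(t,120,175,133,75,4)[:, :400]])
cv2.imwrite('pics/c1.png',np.vstack([a,b,c[:270]]))
# heights
for n in('top','scene'):
    d=np.load(n+'.npy',allow_pickle=True).item();P=pts(d)
    B=d['frame'].astype(int)
    x,y,z=P[...,0],P[...,1],P[...,2]
    ok=(x>.25)&(x<.75)&(y>-.4)&(y<.6)&(z>.006)&(z<.12)&(d['range_z']>0)
    k,l,st,c=cv2.connectedComponentsWithStats(ok.astype(np.uint8))
    for i in range(1,k):
        if st[i,4]<25: continue
        m=l==i; print(n,st[i,:4],c[i].round(1),'x',x[m].min().round(3),x[m].max().round(3),'y',y[m].min().round(3),y[m].max().round(3),'z',np.percentile(z[m],[5,50,95]).round(3))
    fl=(x>.3)&(x<.6)&(y>-.2)&(y<.4)&(abs(z)<.004);print('floor z',np.median(z[fl]))
```

```text
top [244 140  29  17] [258.5 146.6] x 0.701 0.75 y 0.1 0.189 z [0.014 0.032 0.037]
top [354 140  25  26] [366.6 150.7] x 0.671 0.75 y -0.25 -0.169 z [0.009 0.016 0.024]
top [397 159  12  13] [402.8 165.2] x 0.646 0.672 y -0.34 -0.309 z [0.009 0.068 0.074]
top [423 168   8  10] [426.6 172.5] x 0.626 0.648 y -0.399 -0.395 z [0.007 0.042 0.074]
top [274 176  64  26] [306. 188.] x 0.554 0.635 y -0.111 0.093 z [0.006 0.01  0.027]
top [127 187 115  43] [184.  207.5] x 0.468 0.603 y 0.192 0.556 z [0.008 0.064 0.077]
top [373 190  57  64] [401.5 218.2] x 0.382 0.584 y -0.4 -0.227 z [0.006 0.011 0.077]
top [412 223  19  16] [422.9 230.5] x 0.429 0.476 y -0.394 -0.35 z [0.007 0.065 0.079]
top [282 228  55  22] [309.7 238.9] x 0.399 0.462 y -0.105 0.067 z [0.007 0.039 0.045]
top [190 260  22  22] [200.2 271.2] x 0.306 0.37 y 0.285 0.344 z [0.01  0.04  0.045]
floor z 0.0008190076390726109
scene [423 162  19  17] [431.3 169.3] x 0.303 0.367 y 0.285 0.341 z [0.01  0.038 0.042]
scene [192 175  62  74] [219.5 205.9] x 0.384 0.677 y -0.4 -0.233 z [0.008 0.041 0.074]
scene [300 178  56  22] [327.  188.5] x 0.396 0.465 y -0.103 0.063 z [0.009 0.031 0.04 ]
scene [404 186 131  44] [466.8 203.3] x 0.468 0.601 y 0.191 0.554 z [0.01  0.063 0.075]
scene [296 215  75  25] [332.1 227.6] x 0.557 0.639 y -0.11 0.09 z [0.006 0.008 0.026]
scene [180 220   8  20] [183.8 229.7] x 0.632 0.648 y -0.4 -0.396 z [0.013 0.042 0.067]
scene [242 246  29  22] [255.8 256.7] x 0.673 0.745 y -0.235 -0.172 z [0.011 0.014 0.017]
scene [381 249  36  20] [397.7 257.1] x 0.701 0.75 y 0.102 0.188 z [0.027 0.032 0.034]
floor z -0.00012355189897583774
```

View pics/c1.png

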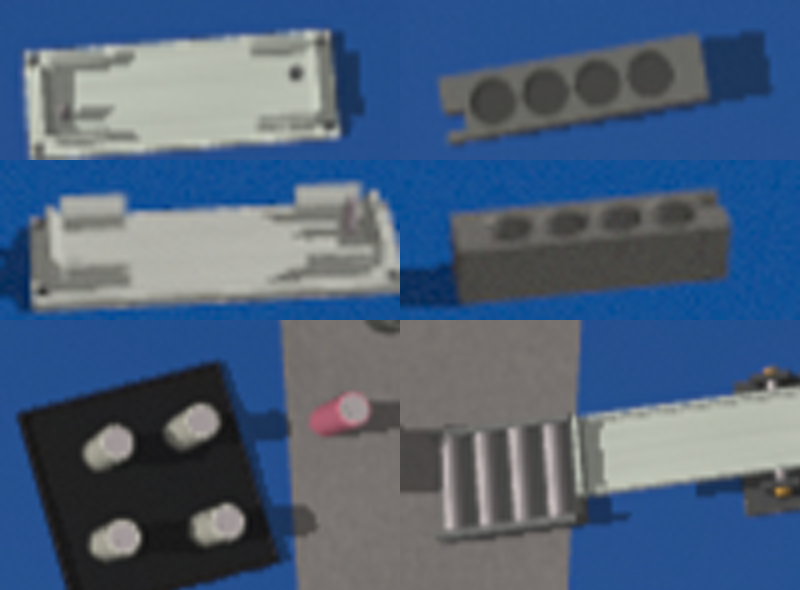

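```bash
cat >> h.py <<'E'
def rect(q):
    # centre, long-axis yaw, sizes by robust extents along PCA-like min rect
    (cx,cy),(w,hh),a=cv2.minAreaRect((q*1000).astype(np.float32))
    if w<hh: w,hh=hh,w; a+=90
    return np.array([cx,cy]).round(1),round((a+90)%180-90,1),(round(w,1),round(hh,1))
def face(d,h,x0,x1,y0,y1,tol=.004):
    """contour of the points at height h, cast by rays to h"""
    P=pts(d);x,y,z=P[...,0],P[...,1],P[...,2]
    m=((abs(z-h)<tol)&(x>x0)&(x<x1)&(y>y0)&(y<y1)).astype(np.uint8)
    c=max(cv2.findContours(m,cv2.RETR_EXTERNAL,cv2.CHAIN_APPROX_NONE)[0],key=cv2.contourArea)[:,0]
    return np.array([ray(d,u,v,h)[:2] for u,v in c])
def cells(d,h=.074,box=(.36,.6,-.44,-.22)):
    P=pts(d);x,y,z=P[...,0],P[...,1],P[...,2]
    m=((z>h-.006)&(z<h+.006)&(x>box[0])&(x<box[1])&(y>box[2])&(y<box[3])).astype(np.uint8)
    k,l,st,c=cv2.connectedComponentsWithStats(m)
    return [(*(ray(d,*c[i],h)[:2]*1000).round(1),st[i,4]) for i in range(1,k) if st[i,4]>8]
E
python3 - <<'E'
from h import *
for n in('top','scene'):
    d=np.load(n+'.npy',allow_pickle=True).item()
    print(n,'holder',rect(face(d,.04,.35,.5,-.15,.12)))
    print('jig',rect(face(d,.008,.53,.66,-.13,.12)))
    print('tray',rect(face(d,.066,.46,.62,.18,.43)), 'tray8',rect(face(d,.066,.46,.62,.18,.43,.008)))
    print('cells',cells(d))
    P=pts(d)
    # end stop: highest points near tray low end
    x,y,z=P[...,0],P[...,1],P[...,2]; m=(z>.0725)&(z<.085)&(x>.46)&(x<.62)&(y>.17)&(y<.45)
    print('stop',[(P[m][:,i].min().round(3),P[m][:,i].mean().round(3),P[m][:,i].max().round(3)) for i in range(3)],m.sum())
E
```

```text
top holder (array([429.2, -20.5]), -81.0, (163.6, 40.2))
jig (array([596.7, -10.9]), -88.2, (208.1, 92.0))
tray (array([535.3, 321. ]), -82.9, (195.9, 68.9)) tray8 (array([532.7, 317.6]), -75.9, (211.6, 96.5))
cells [(np.float64(527.2), np.float64(-362.1), np.int32(59)), (np.float64(510.8), np.float64(-295.2), np.int32(58)), (np.float64(449.1), np.float64(-376.8), np.int32(54)), (np.float64(439.0), np.float64(-297.6), np.int32(53))]
stop [(np.float64(0.496), np.float64(0.545), np.float64(0.59)), (np.float64(0.192), np.float64(0.272), np.float64(0.422)), (np.float64(0.073), np.float64(0.076), np.float64(0.084))] 334
scene holder (array([434.2, -21.2]), -81.0, (163.4, 46.7))
jig (array([599.8, -10. ]), -87.5, (198.0, 75.4))
tray (array([546.7, 307.6]), -88.7, (231.2, 101.8)) tray8 (array([538.7, 305.7]), -75.2, (238.1, 107.9))
cells [(np.float64(444.4), np.float64(-297.5), np.int32(40)), (np.float64(455.5), np.float64(-377.0), np.int32(48)), (np.float64(516.4), np.float64(-295.7), np.int32(52)), (np.float64(532.6), np.float64(-361.6), np.int32(49))]
stop [(np.float64(0.498), np.float64(0.55), np.float64(0.592)), (np.float64(0.191), np.float64(0.259), np.float64(0.423)), (np.float64(0.073), np.float64(0.076), np.float64(0.08))] 218
```

```bash
cat >> h.py <<'E'
def white(d,h,x0,x1,y0,y1,s=60,v=110):
    hsv=cv2.cvtColor(d['frame'],cv2.COLOR_BGR2HSV);P=pts(d);x,y,z=P[...,0],P[...,1],P[...,2]
    k=8;f=cv2.resize(d['frame'],None,fx=k,fy=k,interpolation=cv2.INTER_CUBIC)
    hs=cv2.cvtColor(f,cv2.COLOR_BGR2HSV)
    roi=((x>x0)&(x<x1)&(y>y0)&(y<y1)).astype(np.uint8);roi=cv2.resize(roi,None,fx=k,fy=k,interpolation=cv2.INTER_NEAREST)
    m=((hs[...,1]<s)&(hs[...,2]>v)).astype(np.uint8)*roi
    c=max(cv2.findContours(m,cv2.RETR_EXTERNAL,cv2.CHAIN_APPROX_NONE)[0],key=cv2.contourArea)[:,0]
    return np.array([ray(d,(u+.5)/k-.5,(w+.5)/k-.5,h)[:2] for u,w in c])
def go(p,yaw):
    """tool offset in cm and turn deg to bring grasp point to p (m, world) at tool yaw (deg)"""
    s=get_state();from_=np.array(s['eef_pos']);
    from scipy.spatial.transform import Rotation as R
    r=R.from_euler('xyz',s['ee_rot']).as_matrix()
    o=r.T@(np.array(p)+[0,0,.159]-from_)*100
    t=-(yaw-np.degrees(s['ee_rot'][2])); t=(t+180)%360-180
    print('go',o.round(2),'turn',round(t,1),'grasp now',(from_+r@[0,0,.159]).round(4),'yaw',np.degrees(s['ee_rot'][2]).round(2),'w',round(s['width'],4),'F',np.array(s['force']).round(1),'t',round(s['t'],2))
E
python3 - <<'E'
from h import *
for n in('top','scene'):
    d=np.load(n+'.npy',allow_pickle=True).item()
    for s in(60,90): print(n,'jig',rect(white(d,.008,.53,.66,-.13,.12,s)),'tray',rect(white(d,.066,.46,.62,.18,.44,s)))
d=np.load('top.npy',allow_pickle=True).item()
print('plug',ray(d,329,184.6,.008),'pin',ray(d,283,192,.03))
go([.431,-.021,.15],-81)
E
```

```text
top jig (array([593.9, -10.5]), -86.3, (202.1, 72.8)) tray (array([538.5, 324.4]), -83.1, (204.5, 78.8))
top jig (array([593.9, -10.3]), -86.3, (203.1, 74.4)) tray (array([538.5, 324.4]), -83.1, (204.5, 78.8))
scene jig (array([590.4, -10.2]), -86.5, (201.0, 94.8)) tray (array([534. , 326.3]), -82.4, (210.4, 78.8))
scene jig (array([590.3, -10. ]), -86.6, (202.0, 96.2)) tray (array([534. , 326.3]), -82.4, (210.4, 78.8))
plug [ 0.60573236 -0.08580514  0.008     ] pin [0.5793367  0.06178335 0.03      ]
go [-37.92  46.88   9.55] turn -73.3 grasp now [ 0.2927 -0.6078  0.2448] yaw -154.29 w 0.0873 F [ 0.  -0.3  0.1] t 0.1
```

Request:
send_rows(motion=[{"offset":[-37.9,46.9,0],"turn":-73.3},{"offset":[-37.9,46.9,0],"turn":-73.3},{"offset":[-37.9,46.9,0],"turn":-73.3},{"offset":[-37.9,46.9,0],"turn":-73.3},{"offset":[-37.9,46.9,0],"turn":-73.3},{"offset":[-37.9,46.9,0],"turn":-73.3},{"offset":[-37.9,46.9,0],"turn":-73.3},{"offset":[-37.9,46.9,0],"turn":-73.3}], hand=1, squeeze=25)

```text
t: 0.9
eef_pos: [0.3841, -0.2169, 0.4046]
ee_rot: [-3.141, 0.0, -1.487]
force: [2.7, 0.2, 0.4]
width: 0.0883
```

```bash
python3 -c "
from h import *
go([.431,-.021,.025],-81)"
```

```text
go [-19.13  -6.31  22.07] turn -4.2 grasp now [ 0.3842 -0.2169  0.2456] yaw -85.2 w 0.0883 F [2.7 0.2 0.4] t 0.9
```

Request:
send_rows(motion=[{"offset":[-19.1,-6.3,12],"turn":-4.2},{"offset":[-19.1,-6.3,12],"turn":-4.2},{"offset":[-19.1,-6.3,12],"turn":-4.2},{"offset":[-19.1,-6.3,12],"turn":-4.2},{"offset":[-19.1,-6.3,12],"turn":-4.2},{"offset":[-19.1,-6.3,12],"turn":-4.2},{"offset":[-19.1,-6.3,12],"turn":-4.2},{"offset":[-19.1,-6.3,12],"turn":-4.2}])

```text
t: 1.7
eef_pos: [0.4322, -0.0238, 0.285]
ee_rot: [-3.141, -0.0, -1.42]
force: [0.4, 0.5, 0.2]
width: 0.0872
```

```bash
python3 -c "
from h import *
go([.431,-.021,.025],-81)
d=cam('top');print(rect(face(d,.04,.35,.5,-.15,.12)))
d=cam('scene');print(rect(face(d,.04,.35,.5,-.15,.12)))"
```

```text
go [-0.3   0.08 10.1 ] turn -0.3 grasp now [ 0.4323 -0.0238  0.126 ] yaw -81.34 w 0.0872 F [0.4 0.5 0.2] t 1.7
(array([436.8, -93.9]), -23.7, (48.5, 21.7))
(array([435.5, -21. ]), -81.0, (163.4, 49.4))
```

Holder unmoved; descend and grip.

Request:
send_rows(motion=[{"offset":[-0.3,0,4],"turn":-0.3},{"offset":[-0.3,0,8],"turn":-0.3},{"offset":[-0.3,0,10],"turn":-0.3},{"offset":[-0.3,0,10],"turn":-0.3}])

```text
t: 2.2
eef_pos: [0.4308, -0.0216, 0.1829]
ee_rot: [3.137, -0.001, -1.416]
force: [-0.7, 0.4, 1.5]
width: 0.0875
```

Request:
send_rows(motion=[{"offset":[0,0,0],"turn":0},{"offset":[0,0,0],"turn":0},{"offset":[0,0,0],"turn":0},{"offset":[0,0,0],"turn":0},{"offset":[0,0,0],"turn":0},{"offset":[0,0,0],"turn":0},{"offset":[0,0,0],"turn":0}], hand=-1, squeeze=25)

```text
t: 2.9
eef_pos: [0.4317, -0.0205, 0.1848]
ee_rot: [3.141, -0.0, -1.414]
force: [-2.4, 0.1, 4.6]
width: 0.0396
```

```bash
python3 -c "
from h import *
go([.594,-.0103,.075],-86.4)
d=cam('scene');print(rect(face(d,.04,.35,.5,-.15,.12)))"
```

```text
go [  1.53 -16.19  -4.93] turn 5.4 grasp now [ 0.4316 -0.0205  0.0258] yaw -81.03 w 0.0396 F [-2.4  0.1  4.6] t 2.9
(array([444.8, -76.4]), -78.4, (51.8, 44.8))
```

Request:
send_rows(motion=[{"offset":[0,0,-3],"turn":0},{"offset":[0,0,-6],"turn":0},{"offset":[0.5,-5,-6.4],"turn":2},{"offset":[1,-10,-6.4],"turn":4},{"offset":[1.5,-14,-6.4],"turn":5.4},{"offset":[1.5,-16.2,-6.4],"turn":5.4},{"offset":[1.5,-16.2,-6.4],"turn":5.4},{"offset":[1.5,-16.2,-6.4],"turn":5.4}])

```text
t: 3.75
eef_pos: [0.5939, -0.0101, 0.2475]
ee_rot: [3.139, -0.0, -1.509]
force: [0.4, 0.5, -1.9]
width: 0.0396
```

```bash
python3 -c "
from h import *
go([.594,-.0103,.033],-86.4)
t=cam('top')
d=cam('scene')
for n,c in(('top',t),('scene',d)):
  P=pts(c);x,y,z=P[...,0],P[...,1],P[...,2]
  for h0 in (.075,.105):
    m=(abs(z-h0)<.009)&(x>.55)&(x<.65)&(y>-.15)&(y<.12);q=P[m]; print(n,h0,m.sum(),q.min(0).round(4),q.max(0).round(4), np.median(q[:,2]).round(3)) if m.sum() else 0
r=lambda im,x,y,w,h,k:cv2.resize(im[y:y+h,x:x+w],(w*k,h*k),interpolation=cv2.INTER_CUBIC)
cv2.imwrite('pics/g1.png',np.vstack([r(t['frame'],240,130,130,70,6),r(d['frame'],260,160,130,90,6)])[:, :780][:, :])
"
```

```text
go [ 0.02 -0.02  5.55] turn -0.1 grasp now [ 0.5935 -0.0102  0.0885] yaw -86.46 w 0.0396 F [ 0.4  0.5 -1.9] t 3.75
top 0.075 122 [ 0.5686 -0.0927  0.0661] [0.6122 0.0706 0.0838] 0.07
top 0.105 218 [ 0.5698 -0.0917  0.0961] [0.6181 0.0714 0.1102] 0.103
scene 0.075 311 [ 0.5772 -0.0903  0.066 ] [0.6329 0.0718 0.084 ] 0.075
scene 0.105 269 [ 0.5693 -0.0932  0.0962] [0.6226 0.0726 0.1051] 0.102
```

View pics/g1.png

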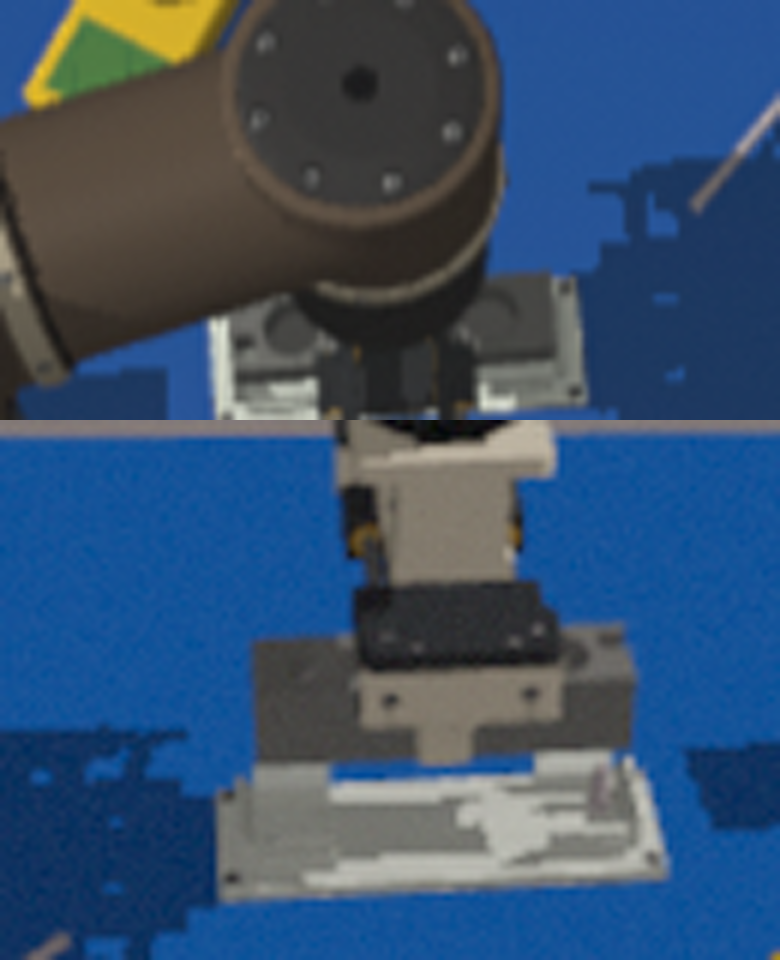

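Request:
send_rows(motion=[{"offset":[0,0,2],"turn":0},{"offset":[0,0,3],"turn":0},{"offset":[0,0,3.5],"turn":0},{"offset":[0,0,4],"turn":0},{"offset":[0,0,4.3],"turn":0},{"offset":[0,0,4.3],"turn":0}])

```text
t: 4.45
eef_pos: [0.5942, -0.01, 0.2055]
ee_rot: [3.141, -0.0, -1.508]
force: [0.7, -0.0, -1.7]
width: 0.0395
```

```bash
python3 -c "
from h import *
go([.594,-.0103,.0335],-86.4); print(get_state()['moment'])"
```

```text
go [0.03 0.02 1.3 ] turn -0.0 grasp now [ 0.5941 -0.01    0.0465] yaw -86.43 w 0.0395 F [ 0.7 -0.  -1.7] t 4.45
[-0.00763599  0.08558627 -0.02242876]
```

Already inside the lips by ~7 mm with no contact force. Continue.

Request:
send_rows(motion=[{"offset":[0,0,0.5],"turn":0},{"offset":[0,0,0.9],"turn":0},{"offset":[0,0,1.2],"turn":0},{"offset":[0,0,1.35],"turn":0},{"offset":[0,0,1.35],"turn":0}])

```text
t: 4.95
eef_pos: [0.5941, -0.01, 0.1928]
ee_rot: [3.141, -0.0, -1.508]
force: [-3.6, 0.9, 6.3]
width: 0.0397
```

```bash
python3 -c "
from h import *
go([.594,-.0103,.0335],-86.4); print(get_state()['moment'])"
```

```text
go [0.03 0.01 0.03] turn -0.0 grasp now [ 0.5941 -0.01    0.0338] yaw -86.41 w 0.0397 F [-3.6  0.9  6.3] t 4.95
[0.24067272 1.3001328  0.02713155]
```

Request:
send_rows(motion=[{"offset":[0,0,0],"turn":0},{"offset":[0,0,0],"turn":0},{"offset":[0,0,0],"turn":0},{"offset":[0,0,-2],"turn":0},{"offset":[0,0,-6],"turn":0},{"offset":[0,0,-11],"turn":0},{"offset":[0,0,-11],"turn":0}], hand=1)

```text
t: 5.65
eef_pos: [0.5965, -0.0097, 0.3092]
ee_rot: [-3.13, 0.001, -1.507]
force: [0.4, 0.1, -0.6]
width: 0.0865
```

```bash
python3 -c "
from h import *
go([.512,-.295,.12],-176.4)
d=cam('scene');print(rect(face(d,.048,.53,.66,-.13,.12)))
print(cells(d))"
```

```text
go [27.93 10.29  2.88] turn 90.1 grasp now [ 0.5983 -0.0095  0.1502] yaw -86.35 w 0.0865 F [ 0.4  0.1 -0.6] t 5.65
(array([598.7, -10.2]), -86.3, (163.5, 45.1))
[(np.float64(444.9), np.float64(-297.5), np.int32(42)), (np.float64(454.7), np.float64(-377.0), np.int32(46)), (np.float64(516.4), np.float64(-296.1), np.int32(51)), (np.float64(533.1), np.float64(-361.2), np.int32(52))]
```

Request:
send_rows(motion=[{"offset":[27.9,9.9,0],"turn":90},{"offset":[27.9,9.9,0],"turn":90},{"offset":[27.9,9.9,0],"turn":90},{"offset":[27.9,9.9,0],"turn":90},{"offset":[27.9,9.9,0],"turn":90},{"offset":[27.9,9.9,0],"turn":90},{"offset":[27.9,9.9,0],"turn":90},{"offset":[27.9,9.9,0],"turn":90}], hand=0.2)

```text
t: 6.5
eef_pos: [0.5116, -0.2964, 0.3009]
ee_rot: [3.14, -0.001, -2.718]
force: [0.4, 0.3, 0.2]
width: 0.053
```

Request:
send_rows(motion=[{"offset":[0,0,0],"turn":21.3},{"offset":[0,0,0],"turn":21.3},{"offset":[0,0,0],"turn":21.3},{"offset":[0,0,0],"turn":21.3},{"offset":[0,0,0],"turn":21.3}])

```text
t: 7.0
eef_pos: [0.5126, -0.2946, 0.3015]
ee_rot: [3.141, -0.001, -3.078]
force: [0.2, 0.4, -0.8]
width: 0.0526
```

```bash
python3 -c "
from h import *
go([.512,-.295,.058],-176.4);t=cam('top');print(cells(t,.084 if 0 else .074)); cv2.imwrite('pics/h1.png',cv2.resize(t['frame'][170:205,270:345],None,fx=9,fy=9,interpolation=cv2.INTER_CUBIC))
print(rect(face(t,.048,.53,.66,-.13,.12)))"
```

```text
go [ 0.06 -0.04  8.45] turn 0.0 grasp now [ 0.5125 -0.2945  0.1425] yaw -176.35 w 0.0526 F [ 0.2  0.4 -0.8] t 7.0
[(np.float64(449.1), np.float64(-377.3), np.int32(56)), (np.float64(438.7), np.float64(-296.8), np.int32(55))]
(array([593.2,  10.2]), -86.4, (124.5, 40.9))
```

View pics/h1.png

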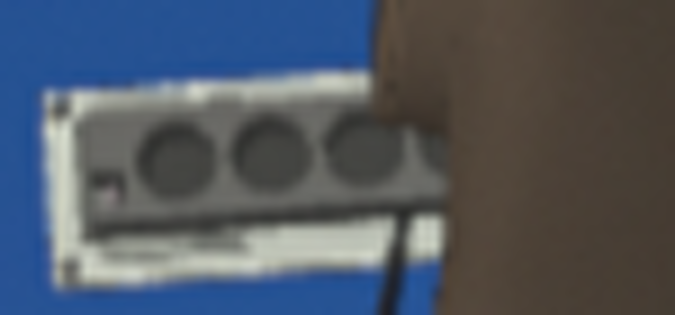

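Request:
send_rows(motion=[{"offset":[0,0,4],"turn":0},{"offset":[0,0,7.5],"turn":0},{"offset":[0,0,8.4],"turn":0},{"offset":[0,0,8.4],"turn":0}])

```text
t: 7.45
eef_pos: [0.5124, -0.2946, 0.2169]
ee_rot: [3.141, -0.003, -3.079]
force: [0.0, -0.4, 0.4]
width: 0.0525
```

Request:
send_rows(motion=[{"offset":[0,0,0],"turn":0},{"offset":[0,0,0],"turn":0},{"offset":[0,0,0],"turn":0},{"offset":[0,0,0],"turn":0},{"offset":[0,0,0],"turn":0}], hand=-0.7, squeeze=5)

```text
t: 7.95
eef_pos: [0.5131, -0.2948, 0.2191]
ee_rot: [-3.141, 0.002, -3.08]
force: [-0.7, 0.5, 4.0]
width: 0.0261
```

Request:
send_rows(motion=[{"offset":[0,0,0],"turn":0},{"offset":[0,0,0],"turn":0},{"offset":[0,0,0],"turn":0}], hand=0.1)

```text
t: 8.25
eef_pos: [0.5127, -0.2946, 0.218]
ee_rot: [3.141, -0.0, -3.08]
force: [-0.5, 0.5, 0.1]
width: 0.0439
```

Request:
send_rows(motion=[{"offset":[0,0,0],"turn":-60},{"offset":[0,0,0],"turn":-60},{"offset":[0,0,0],"turn":-60},{"offset":[0,0,0],"turn":-60},{"offset":[0,0,0],"turn":-60},{"offset":[0,0,0],"turn":-60},{"offset":[0,0,0],"turn":-60},{"offset":[0,0,0],"turn":-60}])

```text
t: 9.05
eef_pos: [0.5127, -0.2946, 0.218]
ee_rot: [3.141, -0.0, -2.031]
force: [-0.4, 0.2, 0.1]
width: 0.0484
```

Request:
send_rows(motion=[{"offset":[0,0,0],"turn":-30},{"offset":[0,0,0],"turn":-30},{"offset":[0,0,0],"turn":-30},{"offset":[0,0,0],"turn":-30},{"offset":[0,0,0],"turn":-30},{"offset":[0,0,0],"turn":-30}])

```text
t: 9.65
eef_pos: [0.5127, -0.2946, 0.2181]
ee_rot: [3.141, 0.0, -1.514]
force: [-0.1, 0.6, 0.0]
width: 0.0483
```

Request:
send_rows(motion=[{"offset":[0,0,0],"turn":0},{"offset":[0,0,0],"turn":0},{"offset":[0,0,0],"turn":0},{"offset":[0,0,0],"turn":0},{"offset":[0,0,0],"turn":0}], hand=-1, squeeze=12)

```text
t: 10.15
eef_pos: [0.5127, -0.2946, 0.2182]
ee_rot: [3.141, 0.0, -1.51]
force: [-0.5, 0.6, 0.5]
width: 0.0255
```

```bash
cat >> h.py <<'E'
def pocket(i,jx=.5940,jy=-.0100,a=93.6):
    s=[-.0495,-.0165,.0165,.0495][i-1]; a=np.radians(a); return [jx+s*np.cos(a),jy+s*np.sin(a)]
E
python3 -c "
from h import *
print([np.round(pocket(i),4) for i in (1,2,3,4)])
go([*pocket(1),.12],-86.4)"
```

```text
[array([ 0.5971, -0.0594]), array([ 0.595 , -0.0265]), array([0.593 , 0.0065]), array([0.5909, 0.0394])]
go [-22.97  -9.86  -6.08] turn -0.1 grasp now [ 0.5127 -0.2946  0.0592] yaw -86.51 w 0.0255 F [-0.5  0.6  0.5] t 10.15
```

Request:
send_rows(motion=[{"offset":[0,0,-3.5],"turn":0},{"offset":[-1,0,-7],"turn":0},{"offset":[-5,-2,-7],"turn":0},{"offset":[-10,-4.5,-7],"turn":0},{"offset":[-15,-7,-7],"turn":0},{"offset":[-19,-9,-7],"turn":0},{"offset":[-22,-9.7,-7],"turn":0},{"offset":[-23,-9.9,-7],"turn":0}])

```text
t: 10.95
eef_pos: [0.5984, -0.0556, 0.288]
ee_rot: [-3.141, 0.0, -1.507]
force: [-0.9, -0.8, -0.9]
width: 0.0259
```

Request:
send_rows(motion=[{"offset":[0,0,0],"turn":0},{"offset":[0,0,0],"turn":0}])

```text
t: 11.15
eef_pos: [0.5972, -0.0593, 0.2879]
ee_rot: [3.141, -0.0, -1.509]
force: [-0.3, 0.3, -0.6]
width: 0.0256
```

```bash
python3 -c "
from h import *
go([*pocket(1),.109],-86.4)
t=cam('top');d=cam('scene')
r=lambda im,x,y,w,h,k:cv2.resize(im[y:y+h,x:x+w],(w*k,h*k),interpolation=cv2.INTER_CUBIC)
cv2.imwrite('pics/p1.png',np.vstack([r(t['frame'],260,160,100,40,7),r(d['frame'],280,160,100,80,7)])[:,:])
print(rect(face(t,.048,.53,.66,-.13,.12)),rect(face(d,.048,.53,.66,-.13,.12)))
"
```

```text
go [0.01 0.01 1.99] turn -0.1 grasp now [ 0.5971 -0.0593  0.1289] yaw -86.47 w 0.0256 F [-0.3  0.3 -0.6] t 11.15
(array([592.6,  23.2]), -86.3, (98.4, 40.5)) (array([599.1, -10.2]), -86.3, (163.5, 45.9))
```

View pics/p1.png

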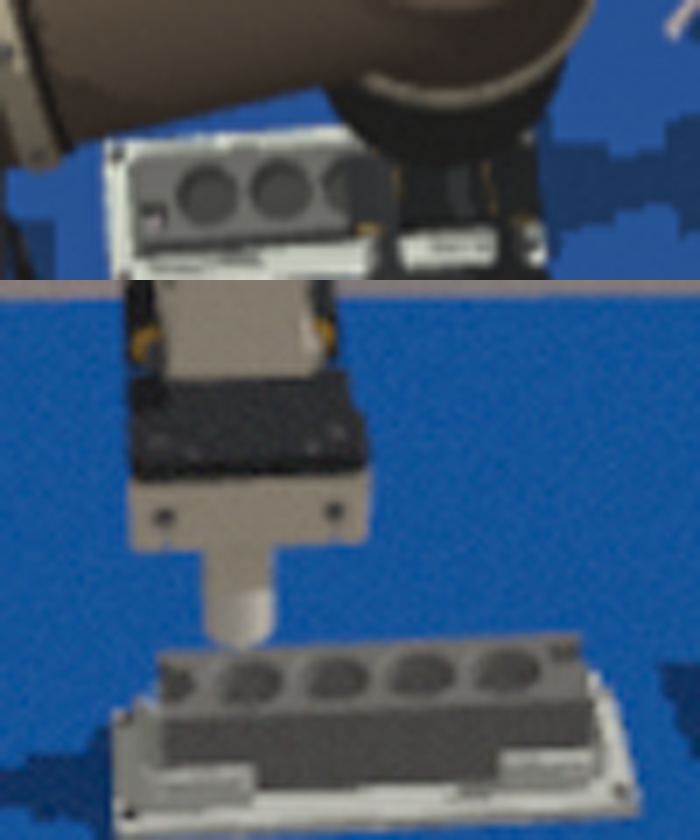

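Request:
send_rows(motion=[{"offset":[0,0,1.2],"turn":0},{"offset":[0,0,2],"turn":0},{"offset":[0,0,2.5],"turn":0},{"offset":[0,0,2.8],"turn":0},{"offset":[0,0,3.1],"turn":0},{"offset":[0,0,3.1],"turn":0}])

```text
t: 11.85
eef_pos: [0.5975, -0.059, 0.2581]
ee_rot: [-3.141, -0.0, -1.509]
force: [-4.4, 2.4, 10.4]
width: 0.0257
```

```bash
python3 -c "
from h import *
go([*pocket(1),.07],-86.4);print(get_state()['moment'])
"
```

```text
go [0.03 0.05 2.91] turn -0.1 grasp now [ 0.5976 -0.0591  0.0991] yaw -86.46 w 0.0257 F [-4.4  2.4 10.4] t 11.85
[ 0.85340466  1.81140966 -0.02737578]
```

Request:
send_rows(motion=[{"offset":[0,0.05,-0.1],"turn":0},{"offset":[-0.05,0.1,-0.1],"turn":0},{"offset":[-0.05,0.1,0.1],"turn":0},{"offset":[-0.05,0.1,0.1],"turn":0}])

```text
t: 12.25
eef_pos: [0.597, -0.0585, 0.2573]
ee_rot: [-3.14, -0.0, -1.509]
force: [-2.3, 2.2, 10.9]
width: 0.0255
```

```bash
python3 -c "
from h import *
go([*pocket(1),.07],-86.4);print(get_state()['moment'])
"
```

```text
go [0.09 0.   2.83] turn -0.1 grasp now [ 0.5973 -0.0585  0.0983] yaw -86.45 w 0.0255 F [-2.3  2.2 10.9] t 12.25
[ 0.74674582  0.97133627 -0.00447556]
```

```bash
cat >> h.py <<'E'
def rims(d,h=.048,box=(.54,.65,-.11,.09)):
    k=8;c=[proj(d,(x,y,h)) for x in box[:2] for y in box[2:]];c=np.array(c)
    u0,v0=np.floor(c.min(0)).astype(int);u1,v1=np.ceil(c.max(0)).astype(int)
    g=cv2.cvtColor(d['frame'],cv2.COLOR_BGR2GRAY)[v0:v1,u0:u1];g=cv2.resize(g,None,fx=k,fy=k,interpolation=cv2.INTER_CUBIC)
    out=[]
    for th in (60,65,70,75,80,85,90,95):
        for q in cv2.findContours((g<th).astype(np.uint8),cv2.RETR_LIST,cv2.CHAIN_APPROX_NONE)[0]:
            W=np.array([ray(d,(a+.5)/k-.5+u0,(b+.5)/k-.5+v0,h)[:2] for a,b in q[:,0]])*1000
            if len(W)<30: continue
            (x,y),(a,b),_=cv2.minAreaRect(W.astype(np.float32))
            if 23<min(a,b) and max(a,b)<31: out.append((th,round(x,1),round(y,1),round(a,1),round(b,1)))
    return out
E
python3 -c "
from h import *
print([np.round(pocket(i),4) for i in (1,2,3,4)])
print('top',*rims(cam('top')),sep='\n');print('scene',*rims(cam('scene')),sep='\n')
t=np.load('top.npy',allow_pickle=True).item();print('before',*rims(t,.04,(.38,.48,-.12,.08)),sep='\n')
"
```

```text
[array([ 0.5971, -0.0594]), array([ 0.595 , -0.0265]), array([0.593 , 0.0065]), array([0.5909, 0.0394])]
top
(70, 591.6, 41.7, 23.4, 24.7)
(70, 594.0, 9.4, 23.5, 24.0)
(75, 591.1, 41.5, 25.9, 25.1)
(75, 593.2, 8.8, 25.3, 25.5)
(80, 591.3, 41.7, 26.7, 26.4)
(80, 593.1, 8.6, 26.7, 26.4)
(85, 591.1, 41.5, 27.9, 27.6)
(85, 593.1, 8.6, 27.7, 27.5)
(90, 590.8, 41.2, 29.1, 28.4)
(90, 593.1, 8.6, 29.2, 28.5)
(95, 590.7, 41.1, 30.5, 29.5)
(95, 593.0, 8.5, 30.4, 29.7)
scene
(90, 596.5, -22.4, 23.8, 26.6)
(90, 595.1, 10.5, 24.1, 29.4)
(90, 592.7, 43.5, 23.6, 29.6)
(95, 596.5, -22.6, 25.4, 28.8)
before
(70, 421.0, 31.0, 23.9, 24.6)
(70, 425.8, -2.2, 23.6, 24.3)
(70, 431.5, -35.0, 25.0, 23.8)
(70, 436.2, -67.4, 24.4, 23.9)
(75, 420.8, 30.7, 25.8, 26.0)
(75, 426.0, -2.4, 26.3, 26.1)
(75, 431.4, -35.1, 26.3, 25.4)
(75, 436.1, -67.5, 26.3, 25.5)
(80, 420.7, 30.5, 27.2, 27.2)
(80, 426.1, -2.5, 27.6, 27.5)
(80, 431.3, -35.0, 27.1, 27.1)
(80, 436.1, -67.5, 27.4, 26.6)
(85, 420.6, 30.4, 28.5, 28.3)
(85, 425.9, -2.7, 28.5, 28.6)
(85, 431.1, -35.0, 27.9, 28.2)
(85, 435.9, -67.5, 28.8, 28.0)
(90, 420.8, 30.3, 30.0, 29.4)
(90, 425.8, -2.8, 29.9, 29.7)
(90, 431.1, -35.2, 29.9, 29.2)
(90, 435.9, -67.5, 29.9, 29.1)
(95, 435.9, -67.5, 31.0, 30.2)
```

Request:
send_rows(motion=[{"offset":[0,0,-0.15],"turn":0},{"offset":[-0.1,0.0,-0.15],"turn":0},{"offset":[-0.1,0.0,0],"turn":0},{"offset":[-0.1,0.0,0.05],"turn":0},{"offset":[-0.1,0.0,0.05],"turn":0}])

```text
t: 12.85
eef_pos: [0.5961, -0.0576, 0.255]
ee_rot: [3.14, -0.0, -1.51]
force: [0.4, -0.0, -0.9]
width: 0.0258
```

```bash
python3 -c "
from h import *
go([*pocket(1),.07],-86.4);print(get_state()['moment'])
t=cam('top');d=cam('scene')
print(rims(t)[-4:])
r=lambda im,x,y,w,h,k:cv2.resize(im[y:y+h,x:x+w],(w*k,h*k),interpolation=cv2.INTER_CUBIC)
cv2.imwrite('pics/p2.png',np.vstack([r(d['frame'],290,185,80,45,10)]))
"
```

```text
go [ 0.19 -0.09  2.6 ] turn -0.1 grasp now [ 0.596  -0.0576  0.096 ] yaw -86.49 w 0.0258 F [ 0.4 -0.  -0.9] t 12.85
[ 0.15133976 -0.10066279 -0.02131725]
[(90, 591.1, 41.3, 28.3, 29.2), (90, 593.1, 7.7, 28.7, 29.2), (95, 591.0, 41.2, 30.3, 29.9), (95, 593.1, 7.7, 29.5, 30.0)]
```

View pics/p2.png

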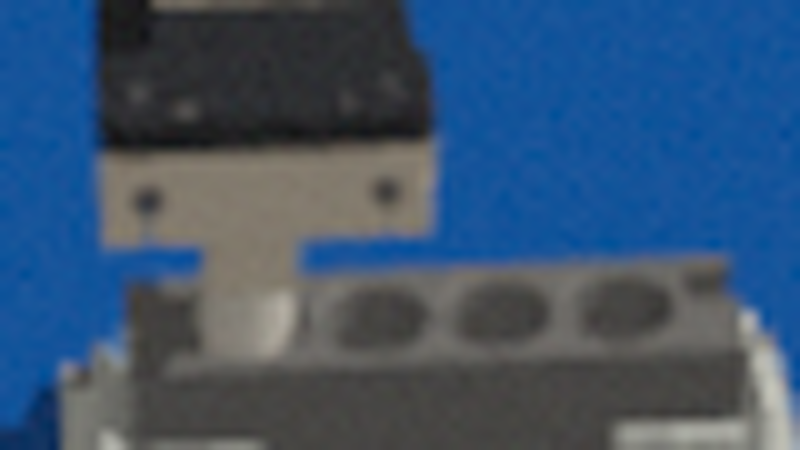

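Request:
send_rows(motion=[{"offset":[0,0,0.6],"turn":0},{"offset":[0,0,1.2],"turn":0},{"offset":[0,0,1.8],"turn":0},{"offset":[0,0,2.3],"turn":0},{"offset":[0,0,2.5],"turn":0},{"offset":[0,0,2.5],"turn":0}])

```text
t: 13.55
eef_pos: [0.5963, -0.0576, 0.2301]
ee_rot: [3.141, -0.0, -1.509]
force: [0.3, -0.0, -1.0]
width: 0.0254
```

```bash
python3 -c "
from h import *
go([*pocket(1),.07],-86.4);print(get_state()['moment'])
"
```

```text
go [ 0.19 -0.07  0.11] turn -0.1 grasp now [ 0.5962 -0.0576  0.0711] yaw -86.49 w 0.0254 F [ 0.3 -0.  -1. ] t 13.55
[ 0.00950678  0.09621322 -0.01318529]
```

Request:
send_rows(motion=[{"offset":[0,0,0],"turn":0},{"offset":[0,0,0],"turn":0},{"offset":[0,0,0],"turn":0},{"offset":[0,0,-2],"turn":0},{"offset":[0,0,-5],"turn":0},{"offset":[0,0,-7],"turn":0},{"offset":[0,0,-7],"turn":0},{"offset":[0,0,-7],"turn":0}], hand=0)

```text
t: 14.35
eef_pos: [0.5963, -0.0576, 0.3012]
ee_rot: [-3.14, 0.0, -1.51]
force: [0.2, 0.8, -1.2]
width: 0.0439
```

```bash
sed -i 's/jx=.5940,jy=-.0100/jx=.5932,jy=-.0082/' h.py; python3 -c "
from h import *
d=cam('scene');P=pts(d);x,y,z=P[...,0],P[...,1],P[...,2]
m=(x>.575)&(x<.615)&(y>-.08)&(y<-.035)&(z>.06)&(z<.1);print(np.percentile(z[m],[50,90,97]),m.sum(),P[m].mean(0))
go([.440,-.2975,.13],-176.4)
"
```

```text
[0.08021611 0.08467004 0.08606277] 113 [ 0.60440654 -0.06055941  0.07668644]
go [22.99 17.04  1.14] turn 89.9 grasp now [ 0.596  -0.0576  0.1414] yaw -86.5 w 0.0441 F [ 0.2  0.2 -0.8] t 14.4
```

Request:
send_rows(motion=[{"offset":[23,17,0],"turn":90},{"offset":[23,17,0],"turn":90},{"offset":[23,17,0],"turn":90},{"offset":[23,17,0],"turn":90},{"offset":[23,17,0],"turn":90},{"offset":[23,17,0],"turn":90},{"offset":[23,17,0],"turn":90},{"offset":[23,17,0],"turn":90}], hand=0.2)

```text
t: 15.2
eef_pos: [0.4395, -0.2986, 0.2996]
ee_rot: [3.14, -0.001, -2.718]
force: [0.4, 0.2, 0.2]
width: 0.0526
```

Request:
send_rows(motion=[{"offset":[0,0,0],"turn":21.3},{"offset":[0,0,0],"turn":21.3},{"offset":[0,0,0],"turn":21.3},{"offset":[0,0,0],"turn":21.3},{"offset":[0,0,0],"turn":21.3}])

```text
t: 15.7
eef_pos: [0.4406, -0.2975, 0.2999]
ee_rot: [3.141, -0.001, -3.079]
force: [0.4, -0.0, -0.2]
width: 0.0524
```

```bash
python3 -c "
from h import *
go([.440,-.2975,.058],-176.4)
"
```

```text
go [ 0.05 -0.    8.29] turn -0.0 grasp now [ 0.4404 -0.2974  0.1409] yaw -176.41 w 0.0524 F [ 0.4 -0.  -0.2] t 15.7
```

Request:
send_rows(motion=[{"offset":[0,0,4],"turn":0},{"offset":[0,0,7.5],"turn":0},{"offset":[0,0,8.2],"turn":0},{"offset":[0,0,8.2],"turn":0}])

```text
t: 16.1
eef_pos: [0.4405, -0.2975, 0.2177]
ee_rot: [3.141, -0.003, -3.08]
force: [0.5, -0.0, 1.1]
width: 0.0521
```

Request:
send_rows(motion=[{"offset":[0,0,0],"turn":0},{"offset":[0,0,0],"turn":0},{"offset":[0,0,0],"turn":0},{"offset":[0,0,0],"turn":0},{"offset":[0,0,0],"turn":0}], hand=-0.7, squeeze=5)

```text
t: 16.6
eef_pos: [0.4411, -0.2976, 0.2195]
ee_rot: [-3.141, 0.001, -3.081]
force: [-0.3, 2.2, 5.5]
width: 0.0258
```

Request:
send_rows(motion=[{"offset":[0,0,0],"turn":0},{"offset":[0,0,0],"turn":0},{"offset":[0,0,0],"turn":0}], hand=0.1)

```text
t: 16.9
eef_pos: [0.4407, -0.2975, 0.2185]
ee_rot: [3.141, -0.0, -3.081]
force: [0.2, 0.4, 0.2]
width: 0.0444
```

Request:
send_rows(motion=[{"offset":[0,0,0],"turn":-60},{"offset":[0,0,0],"turn":-60},{"offset":[0,0,0],"turn":-60},{"offset":[0,0,0],"turn":-60},{"offset":[0,0,0],"turn":-60},{"offset":[0,0,0],"turn":-60},{"offset":[0,0,0],"turn":-60},{"offset":[0,0,0],"turn":-60}])

```text
t: 17.7
eef_pos: [0.4408, -0.2976, 0.2185]
ee_rot: [3.141, -0.0, -2.032]
force: [-0.0, -0.1, 0.2]
width: 0.0483
```

Request:
send_rows(motion=[{"offset":[0,0,0],"turn":-30},{"offset":[0,0,0],"turn":-30},{"offset":[0,0,0],"turn":-30},{"offset":[0,0,0],"turn":-30},{"offset":[0,0,0],"turn":-30},{"offset":[0,0,0],"turn":-30}])

```text
t: 18.3
eef_pos: [0.4408, -0.2976, 0.2186]
ee_rot: [3.141, 0.0, -1.515]
force: [-0.2, -0.3, 0.3]
width: 0.0485
```

Request:
send_rows(motion=[{"offset":[0,0,0],"turn":0},{"offset":[0,0,0],"turn":0},{"offset":[0,0,0],"turn":0},{"offset":[0,0,0],"turn":0},{"offset":[0,0,0],"turn":0}], hand=-1, squeeze=12)

```text
t: 18.8
eef_pos: [0.4408, -0.2975, 0.2187]
ee_rot: [3.142, 0.0, -1.511]
force: [-0.6, 0.2, 0.6]
width: 0.0257
```

```bash
python3 -c "
from h import *
print([np.round(pocket(i),4) for i in (1,2,3,4)])
t=cam('top');print(*[r for r in rims(t) if r[0] in(80,85)]);print('s',*rims(cam('scene')))
go([*pocket(4),.13],-86.4)"
```

```text
[array([ 0.5963, -0.0576]), array([ 0.5942, -0.0247]), array([0.5922, 0.0083]), array([0.5901, 0.0412])]
(80, 591.1, 41.3, 26.7, 26.8) (80, 593.5, 7.9, 27.5, 26.8) (80, 595.1, -24.7, 27.7, 26.1) (85, 591.1, 41.3, 27.5, 28.4) (85, 593.3, 7.9, 28.3, 28.0) (85, 595.0, -24.7, 28.9, 27.1)
s (85, 594.7, 10.4, 23.2, 26.6) (85, 592.8, 43.1, 23.0, 27.4) (90, 594.8, 10.2, 24.5, 28.8) (90, 592.9, 42.6, 24.3, 29.8)
go [-32.92 -16.94  -7.03] turn -0.2 grasp now [ 0.4408 -0.2976  0.0597] yaw -86.55 w 0.0254 F [-0.5  0.5  0.3] t 18.9
```

Request:
send_rows(motion=[{"offset":[0,0,-3.5],"turn":0},{"offset":[-1,-1,-7],"turn":0},{"offset":[-5,-3,-7],"turn":0},{"offset":[-9.5,-5,-7],"turn":0},{"offset":[-14,-7,-7],"turn":0},{"offset":[-18.5,-9.5,-7],"turn":0},{"offset":[-23,-12,-7],"turn":0},{"offset":[-27,-14,-7],"turn":0}])

```text
t: 19.7
eef_pos: [0.5649, -0.0174, 0.2888]
ee_rot: [-3.141, 0.0, -1.51]
force: [0.7, -0.9, -0.4]
width: 0.0255
```

Request:
send_rows(motion=[{"offset":[-3,-1.5,0],"turn":0},{"offset":[-5,-2.5,0],"turn":0},{"offset":[-5.9,-3,0],"turn":0},{"offset":[-5.9,-3,0],"turn":0},{"offset":[-5.9,-3,0],"turn":0},{"offset":[-5.9,-3,0],"turn":0}])

```text
t: 20.3
eef_pos: [0.5901, 0.0399, 0.2886]
ee_rot: [3.141, -0.0, -1.512]
force: [-0.1, -0.5, -1.0]
width: 0.0254
```

```bash
python3 -c "
from h import *
go([.5905,.0412,.098],-86.4)"
```

```text
go [-0.13 -0.04  3.16] turn -0.2 grasp now [0.5901 0.0398 0.1296] yaw -86.62 w 0.0254 F [-0.1 -0.5 -1. ] t 20.3
```

Request:
send_rows(motion=[{"offset":[-0.13,-0.03,1.2],"turn":0},{"offset":[-0.13,-0.03,2],"turn":0},{"offset":[-0.13,-0.03,2.5],"turn":0},{"offset":[-0.13,-0.03,2.8],"turn":0},{"offset":[-0.13,-0.03,3.2],"turn":0},{"offset":[-0.13,-0.03,3.2],"turn":0}])

```text
t: 20.9
eef_pos: [0.5907, 0.0422, 0.2558]
ee_rot: [3.141, -0.0, -1.511]
force: [-0.4, -1.8, -1.6]
width: 0.0259
```

```bash
python3 -c "
from h import *
go([.5905,.0412,.071],-86.4)"
```

```text
go [0.1  0.02 2.58] turn -0.2 grasp now [0.5905 0.0422 0.0968] yaw -86.56 w 0.0259 F [-0.4 -1.8 -1.6] t 20.9
```

Request:
send_rows(motion=[{"offset":[0.08,0,0.5],"turn":0},{"offset":[0.08,0,1.2],"turn":0},{"offset":[0.08,0,1.8],"turn":0},{"offset":[0.08,0,2.3],"turn":0},{"offset":[0.08,0,2.55],"turn":0},{"offset":[0.08,0,2.55],"turn":0}])

```text
t: 21.5
eef_pos: [0.5908, 0.0416, 0.2306]
ee_rot: [3.141, -0.0, -1.51]
force: [0.0, -0.4, -0.6]
width: 0.0259
```

```bash
python3 -c "
from h import *
go([.5905,.0412,.071],-86.4)"
```

```text
go [0.04 0.03 0.06] turn -0.1 grasp now [0.5906 0.0416 0.0716] yaw -86.54 w 0.0259 F [ 0.  -0.4 -0.6] t 21.5
```

Request:
send_rows(motion=[{"offset":[0,0,0],"turn":0},{"offset":[0,0,0],"turn":0},{"offset":[0,0,0],"turn":0},{"offset":[0,0,-2],"turn":0},{"offset":[0,0,-5],"turn":0},{"offset":[0,0,-7],"turn":0},{"offset":[0,0,-7],"turn":0},{"offset":[0,0,-7],"turn":0}], hand=0)

```text
t: 22.3
eef_pos: [0.5908, 0.0416, 0.3017]
ee_rot: [-3.14, 0.001, -1.511]
force: [-0.8, -0.9, -0.3]
width: 0.0439
```

Request:
send_rows(motion=[{"offset":[40.9,16.6,0],"turn":90},{"offset":[40.9,16.6,0],"turn":90},{"offset":[40.9,16.6,0],"turn":90},{"offset":[40.9,16.6,0],"turn":90},{"offset":[40.9,16.6,0],"turn":90},{"offset":[40.9,16.6,0],"turn":90},{"offset":[40.9,16.6,0],"turn":90},{"offset":[40.9,16.6,0],"turn":90}], hand=0.2)

```text
t: 23.1
eef_pos: [0.4619, -0.339, 0.3002]
ee_rot: [3.141, -0.001, -2.716]
force: [1.6, 1.0, 0.1]
width: 0.0525
```

Request:
send_rows(motion=[{"offset":[0,0,0],"turn":15},{"offset":[0,0,0],"turn":15},{"offset":[0,0,0],"turn":15}])

```text
t: 23.4
eef_pos: [0.4624, -0.3379, 0.2999]
ee_rot: [3.14, -0.002, -2.975]
force: [0.4, -0.4, -0.6]
width: 0.0526
```

```bash
python3 -c "
from h import *
go([.450,-.377,.058],-176.4); t=cam('top');d=cam('scene');print(cells(t),cells(d));print(*[r for r in rims(t) if r[0] in(80,85)])
print(cells(d,.084,(.54,.64,-.1,.1)))
"
```

```text
go [ 1.86 -3.66  8.29] turn 5.9 grasp now [ 0.4621 -0.3377  0.1409] yaw -170.47 w 0.0526 F [ 0.4 -0.4 -0.6] t 23.4
[] [(np.float64(454.7), np.float64(-377.0), np.int32(46)), (np.float64(533.2), np.float64(-361.5), np.int32(51))]
(85, 597.8, -79.3, 24.8, 24.9)
[(np.float64(597.4), np.float64(39.5), np.int32(58)), (np.float64(602.8), np.float64(-59.8), np.int32(61))]
```

Request:
send_rows(motion=[{"offset":[1.9,-3.7,0],"turn":5.9},{"offset":[1.9,-3.7,1],"turn":5.9},{"offset":[1.9,-3.7,4],"turn":5.9},{"offset":[1.9,-3.7,7.5],"turn":5.9},{"offset":[1.9,-3.7,8.2],"turn":5.9},{"offset":[1.9,-3.7,8.2],"turn":5.9}])

```text
t: 24.1
eef_pos: [0.4505, -0.3765, 0.218]
ee_rot: [3.14, -0.003, -3.073]
force: [0.4, -0.7, 0.6]
width: 0.0525
```

Request:
send_rows(motion=[{"offset":[0,0,0],"turn":0},{"offset":[0,0,0],"turn":0},{"offset":[0,0,0],"turn":0},{"offset":[0,0,0],"turn":0},{"offset":[0,0,0],"turn":0}], hand=-0.7, squeeze=5)

```text
t: 24.6
eef_pos: [0.4509, -0.3772, 0.22]
ee_rot: [-3.141, 0.001, -3.075]
force: [-0.8, 0.9, 4.6]
width: 0.0258
```

Request:
send_rows(motion=[{"offset":[0,0,0],"turn":0},{"offset":[0,0,0],"turn":0},{"offset":[0,0,0],"turn":0}], hand=0.1)

```text
t: 24.9
eef_pos: [0.4506, -0.3771, 0.219]
ee_rot: [3.141, -0.0, -3.075]
force: [0.2, -0.6, -0.2]
width: 0.0439
```

Request:
send_rows(motion=[{"offset":[0,0,0],"turn":-60},{"offset":[0,0,0],"turn":-60},{"offset":[0,0,0],"turn":-60},{"offset":[0,0,0],"turn":-60},{"offset":[0,0,0],"turn":-60},{"offset":[0,0,0],"turn":-60},{"offset":[0,0,0],"turn":-60},{"offset":[0,0,0],"turn":-60}])

```text
t: 25.7
eef_pos: [0.4506, -0.3771, 0.219]
ee_rot: [3.141, -0.0, -2.026]
force: [-0.2, 1.3, 0.1]
width: 0.048
```

Request:
send_rows(motion=[{"offset":[0,0,0],"turn":-30},{"offset":[0,0,0],"turn":-30},{"offset":[0,0,0],"turn":-30},{"offset":[0,0,0],"turn":-30},{"offset":[0,0,0],"turn":-30},{"offset":[0,0,0],"turn":-30}])

```text
t: 26.3
eef_pos: [0.4506, -0.3771, 0.2191]
ee_rot: [3.141, 0.0, -1.509]
force: [-0.0, -0.6, -0.4]
width: 0.0485
```

Request:
send_rows(motion=[{"offset":[0,0,0],"turn":0},{"offset":[0,0,0],"turn":0},{"offset":[0,0,0],"turn":0},{"offset":[0,0,0],"turn":0},{"offset":[0,0,0],"turn":0}], hand=-1, squeeze=12)

```text
t: 26.8
eef_pos: [0.4506, -0.3771, 0.2192]
ee_rot: [3.142, 0.0, -1.505]
force: [0.3, -0.1, 0.5]
width: 0.0258
```

```bash
python3 -c "
from h import *
print(*[r for r in rims(cam('top')) if r[0] in(80,85)])
go([*pocket(3),.13],-86.4)"
```

```text
(85, 597.8, -79.7, 23.2, 24.1)
go [-37.52 -16.67  -6.98] turn 0.2 grasp now [ 0.4506 -0.3771  0.0602] yaw -86.21 w 0.0256 F [0.3 0.3 0.9] t 26.85
```

Request:
send_rows(motion=[{"offset":[0,0,-4],"turn":0},{"offset":[0,0,-8],"turn":0},{"offset":[-4,-1,-10],"turn":0},{"offset":[-8.5,-3,-10],"turn":0},{"offset":[-13,-5,-10],"turn":0},{"offset":[-17.5,-7,-10],"turn":0},{"offset":[-22,-9,-10],"turn":0},{"offset":[-26,-11,-10],"turn":0}])

```text
t: 27.65
eef_pos: [0.5433, -0.1081, 0.3193]
ee_rot: [-3.141, 0.0, -1.504]
force: [0.5, -0.6, -0.7]
width: 0.0257
```

Request:
send_rows(motion=[{"offset":[-4,-2,0],"turn":0},{"offset":[-8,-4,0],"turn":0},{"offset":[-11,-5.6,0],"turn":0},{"offset":[-11.5,-5.7,0],"turn":0},{"offset":[-11.5,-5.7,0],"turn":0},{"offset":[-11.5,-5.7,0],"turn":0},{"offset":[-11.5,-5.7,0],"turn":0}])

```text
t: 28.35
eef_pos: [0.5919, 0.0071, 0.3192]
ee_rot: [3.141, -0.0, -1.506]
force: [0.1, -0.3, -1.3]
width: 0.0257
```

```bash
python3 -c "
from h import *
go([.5926,.0083,.098],-86.4)"
```

```text
go [-0.11 -0.07  6.22] turn 0.1 grasp now [0.5919 0.0071 0.1602] yaw -86.26 w 0.0257 F [ 0.1 -0.3 -1.3] t 28.35
```

Request:
send_rows(motion=[{"offset":[-0.08,-0.07,2],"turn":0.1},{"offset":[-0.08,-0.07,4],"turn":0.1},{"offset":[-0.08,-0.07,5],"turn":0.1},{"offset":[-0.08,-0.07,5.6],"turn":0.1},{"offset":[-0.08,-0.07,6],"turn":0.1},{"offset":[-0.08,-0.07,6.3],"turn":0.1},{"offset":[-0.08,-0.07,6.3],"turn":0.1}])

```text
t: 29.05
eef_pos: [0.5931, 0.009, 0.2563]
ee_rot: [-3.141, 0.0, -1.506]
force: [0.2, 1.5, -1.4]
width: 0.0254
```

```bash
python3 -c "
from h import *
go([.5926,.0083,.072],-86.4)"
```

```text
go [0.06 0.06 2.53] turn 0.1 grasp now [0.5932 0.009  0.0973] yaw -86.3 w 0.0254 F [ 0.2  1.5 -1.4] t 29.05
```

Request:
send_rows(motion=[{"offset":[-0.04,0,0.5],"turn":0},{"offset":[-0.04,0,1.2],"turn":0},{"offset":[-0.04,0,1.8],"turn":0},{"offset":[-0.04,0,2.3],"turn":0},{"offset":[-0.04,0,2.5],"turn":0},{"offset":[-0.04,0,2.5],"turn":0}])

```text
t: 29.65
eef_pos: [0.5929, 0.0094, 0.2306]
ee_rot: [3.141, -0.0, -1.506]
force: [-0.1, -1.4, -2.2]
width: 0.0255
```

```bash
python3 -c "
from h import *
go([.5926,.0083,.072],-86.4)"
```

```text
go [ 0.11  0.04 -0.04] turn 0.1 grasp now [0.5928 0.0093 0.0716] yaw -86.3 w 0.0255 F [-0.1 -1.4 -2.2] t 29.65
```

Request:
send_rows(motion=[{"offset":[0,0,0],"turn":0},{"offset":[0,0,0],"turn":0},{"offset":[0,0,0],"turn":0},{"offset":[0,0,-2],"turn":0},{"offset":[0,0,-5],"turn":0},{"offset":[0,0,-7],"turn":0},{"offset":[0,0,-7],"turn":0},{"offset":[0,0,-7],"turn":0}], hand=0)

```text
t: 30.45
eef_pos: [0.5929, 0.0095, 0.3017]
ee_rot: [-3.14, 0.001, -1.506]
force: [0.4, 0.0, -1.0]
width: 0.0437
```

Request:
send_rows(motion=[{"offset":[36.6,8.9,0],"turn":90},{"offset":[36.6,8.9,0],"turn":90},{"offset":[36.6,8.9,0],"turn":90},{"offset":[36.6,8.9,0],"turn":90},{"offset":[36.6,8.9,0],"turn":90},{"offset":[36.6,8.9,0],"turn":90},{"offset":[36.6,8.9,0],"turn":90},{"offset":[36.6,8.9,0],"turn":90}], hand=0.2)

```text
t: 31.25
eef_pos: [0.5264, -0.3647, 0.2997]
ee_rot: [3.14, -0.002, -2.715]
force: [-0.2, 0.5, 0.1]
width: 0.0529
```

Request:
send_rows(motion=[{"offset":[0,0,0],"turn":15},{"offset":[0,0,0],"turn":15},{"offset":[0,0,0],"turn":15}])

```text
t: 31.55
eef_pos: [0.5273, -0.3618, 0.2997]
ee_rot: [3.14, -0.002, -2.97]
force: [0.3, -0.2, -0.5]
width: 0.0523
```

```bash
python3 -c "
from h import *
go([.528,-.362,.058],-176.4); d=cam('scene');print(cells(d))
print(cells(d,.084,(.54,.64,-.1,.1)))
"
```

```text
go [-0.08 -0.04  8.27] turn 6.2 grasp now [ 0.527  -0.3617  0.1407] yaw -170.2 w 0.0523 F [ 0.3 -0.2 -0.5] t 31.55
[(np.float64(532.8), np.float64(-361.6), np.int32(50))]
[(np.float64(599.2), np.float64(6.8), np.int32(62)), (np.float64(597.9), np.float64(39.8), np.int32(59)), (np.float64(602.8), np.float64(-59.8), np.int32(61))]
```

Request:
send_rows(motion=[{"offset":[-0.1,0,0],"turn":6.2},{"offset":[-0.1,0,4],"turn":6.2},{"offset":[-0.1,0,7.5],"turn":6.2},{"offset":[-0.1,0,8.2],"turn":6.2},{"offset":[-0.1,0,8.2],"turn":6.2}])

```text
t: 32.1
eef_pos: [0.5286, -0.3611, 0.2179]
ee_rot: [3.141, -0.003, -3.074]
force: [0.1, -0.5, 0.2]
width: 0.0525
```

Request:
send_rows(motion=[{"offset":[0,0,0],"turn":0},{"offset":[0,0,0],"turn":0},{"offset":[0,0,0],"turn":0},{"offset":[0,0,0],"turn":0},{"offset":[0,0,0],"turn":0}], hand=-0.7, squeeze=5)

```text
t: 32.6
eef_pos: [0.5291, -0.3615, 0.2202]
ee_rot: [-3.141, 0.001, -3.076]
force: [0.8, 2.4, 5.3]
width: 0.0256
```

Request:
send_rows(motion=[{"offset":[0,0,0],"turn":0},{"offset":[0,0,0],"turn":0},{"offset":[0,0,0],"turn":0}], hand=0.1)

```text
t: 32.9
eef_pos: [0.5287, -0.3614, 0.2189]
ee_rot: [3.141, -0.0, -3.076]
force: [0.4, 0.2, 0.3]
width: 0.0442
```

Request:
send_rows(motion=[{"offset":[0,0,0],"turn":-60},{"offset":[0,0,0],"turn":-60},{"offset":[0,0,0],"turn":-60},{"offset":[0,0,0],"turn":-60},{"offset":[0,0,0],"turn":-60},{"offset":[0,0,0],"turn":-60},{"offset":[0,0,0],"turn":-60},{"offset":[0,0,0],"turn":-60}])

```text
t: 33.7
eef_pos: [0.5288, -0.3614, 0.2189]
ee_rot: [3.141, -0.0, -2.027]
force: [-0.5, -1.2, 0.1]
width: 0.0481
```

Request:
send_rows(motion=[{"offset":[0,0,0],"turn":-30},{"offset":[0,0,0],"turn":-30},{"offset":[0,0,0],"turn":-30},{"offset":[0,0,0],"turn":-30},{"offset":[0,0,0],"turn":-30},{"offset":[0,0,0],"turn":-30}])

```text
t: 34.3
eef_pos: [0.5288, -0.3614, 0.219]
ee_rot: [3.141, 0.0, -1.51]
force: [0.0, 0.6, 0.3]
width: 0.048
```

Request:
send_rows(motion=[{"offset":[0,0,0],"turn":0},{"offset":[0,0,0],"turn":0},{"offset":[0,0,0],"turn":0},{"offset":[0,0,0],"turn":0},{"offset":[0,0,0],"turn":0}], hand=-1, squeeze=12)

```text
t: 34.8
eef_pos: [0.5288, -0.3614, 0.2192]
ee_rot: [3.142, 0.0, -1.506]
force: [-0.4, -0.7, -0.1]
width: 0.0258
```

```bash
python3 -c "
from h import *
print(*[r for r in rims(cam('top')) if r[0] in(80,85)])
go([.5948,-.0247,.16],-86.4)"
```

```text
go [-33.17  -8.78  -9.98] turn 0.1 grasp now [ 0.5288 -0.3614  0.0602] yaw -86.26 w 0.0256 F [-0.2 -0.3  1.1] t 34.85
```

Request:
send_rows(motion=[{"offset":[0,0,-4],"turn":0},{"offset":[0,0,-8],"turn":0},{"offset":[-4,-1,-10],"turn":0},{"offset":[-8.5,-2,-10],"turn":0},{"offset":[-13,-3,-10],"turn":0},{"offset":[-17.5,-4.5,-10],"turn":0},{"offset":[-22,-6,-10],"turn":0},{"offset":[-26,-7,-10],"turn":0}])

```text
t: 35.65
eef_pos: [0.582, -0.0952, 0.3193]
ee_rot: [-3.141, 0.0, -1.505]
force: [0.7, -0.6, -0.1]
width: 0.0258
```

Request:
send_rows(motion=[{"offset":[-4,-1,0],"turn":0},{"offset":[-6.5,-1.7,0],"turn":0},{"offset":[-7.2,-1.8,0],"turn":0},{"offset":[-7.2,-1.8,0],"turn":0},{"offset":[-7.2,-1.8,0],"turn":0},{"offset":[-7.2,-1.8,0],"turn":0}])

```text
t: 36.25
eef_pos: [0.5947, -0.0255, 0.3191]
ee_rot: [3.141, -0.0, -1.507]
force: [-0.2, -1.9, -1.0]
width: 0.0255
```

```bash
python3 -c "
from h import *
go([.5948,-.0244,.098],-86.4)
d=cam('scene');print(cells(d,.084,(.54,.64,-.1,.1)))"
```

```text
go [-0.11 -0.02  6.21] turn 0.1 grasp now [ 0.5946 -0.0255  0.1601] yaw -86.32 w 0.0255 F [-0.2 -1.9 -1. ] t 36.25
[(np.float64(598.4), np.float64(7.1), np.int32(59)), (np.float64(597.3), np.float64(39.5), np.int32(57)), (np.float64(602.3), np.float64(-59.9), np.int32(60))]
```

Request:
send_rows(motion=[{"offset":[-0.08,0,2],"turn":0},{"offset":[-0.08,0,4],"turn":0},{"offset":[-0.08,0,5],"turn":0},{"offset":[-0.08,0,5.6],"turn":0},{"offset":[-0.08,0,6],"turn":0},{"offset":[-0.08,0,6.3],"turn":0},{"offset":[-0.08,0,6.3],"turn":0}])

```text
t: 37.0
eef_pos: [0.595, -0.0236, 0.2563]
ee_rot: [-3.141, 0.0, -1.505]
force: [-0.5, 0.7, -1.4]
width: 0.0257
```

```bash
python3 -c "
from h import *
go([.5948,-.0244,.072],-86.4)"
```

```text
go [0.08 0.03 2.53] turn 0.1 grasp now [ 0.595  -0.0236  0.0973] yaw -86.25 w 0.0257 F [-0.5  0.7 -1.4] t 37.0
```

Request:
send_rows(motion=[{"offset":[0,0,0.5],"turn":0},{"offset":[0,0,1.2],"turn":0},{"offset":[0,0,1.8],"turn":0},{"offset":[0,0,2.3],"turn":0},{"offset":[0,0,2.5],"turn":0},{"offset":[0,0,2.5],"turn":0}])

```text
t: 37.6
eef_pos: [0.5948, -0.0235, 0.2307]
ee_rot: [3.141, -0.0, -1.505]
force: [0.4, 0.4, -1.6]
width: 0.026
```

Request:
send_rows(motion=[{"offset":[0,0,0],"turn":0},{"offset":[0,0,0],"turn":0},{"offset":[0,0,0],"turn":0},{"offset":[0,0,-2],"turn":0},{"offset":[0,0,-5],"turn":0},{"offset":[0,0,-8],"turn":0},{"offset":[0,0,-8],"turn":0},{"offset":[0,0,-8],"turn":0}], hand=0)

```text
t: 38.4
eef_pos: [0.5949, -0.0235, 0.3122]
ee_rot: [-3.139, 0.001, -1.505]
force: [-0.6, 0.9, -0.5]
width: 0.0441
```

Request:
send_rows(motion=[{"offset":[8,0,0],"turn":0},{"offset":[16,16,0],"turn":0},{"offset":[16,16,0],"turn":0},{"offset":[16,16,0],"turn":0},{"offset":[16,16,0],"turn":0},{"offset":[16,16,0],"turn":0},{"offset":[16,16,0],"turn":0}], hand=1)

```text
t: 39.1
eef_pos: [0.4448, -0.1943, 0.3108]
ee_rot: [3.141, 0.0, -1.507]
force: [0.5, 0.1, 0.8]
width: 0.0866
```

```bash
python3 -c "
from h import *
go([.5933,-.0082,.13],-86.4)
d=cam('scene');t=cam('top')
print(cells(d,.084,(.54,.64,-.1,.1)),cells(t,.084,(.54,.64,-.1,.1)))
for c in (d,t):
  P=pts(c);x,y,z=P[...,0],P[...,1],P[...,2]
  for i in (1,2,3,4):
    p=pocket(i);m=(abs(x-p[0]-.002)<.009)&(abs(y-p[1])<.008)&(z>.06)&(z<.12);print(i,np.percentile(z[m],[50,90]).round(4))
r=lambda im,x,y,w,h,k:cv2.resize(im[y:y+h,x:x+w],(w*k,h*k),interpolation=cv2.INTER_CUBIC)
cv2.imwrite('pics/l1.png',np.vstack([r(t['frame'],260,165,100,40,7),r(d['frame'],280,185,100,55,7)]))
for k in ('top','scene'):
  c=t if k=='top' else d; q=white(c,.066,.44,.64,.17,.44,60,150); print(k,rect(q))
np.save('top2.npy',t,allow_pickle=True);np.save('scene2.npy',d,allow_pickle=True)
"
```

```text
go [-17.63 -16.01   2.17] turn 0.0 grasp now [ 0.4447 -0.1943  0.1518] yaw -86.35 w 0.0866 F [0.5 0.1 0.8] t 39.1
[(np.float64(597.8), np.float64(7.0), np.int32(56)), (np.float64(597.3), np.float64(39.3), np.int32(57)), (np.float64(601.9), np.float64(-59.7), np.int32(57)), (np.float64(600.7), np.float64(-25.8), np.int32(56))] [(np.float64(597.1), np.float64(-59.3), np.int32(54)), (np.float64(591.6), np.float64(40.8), np.int32(54)), (np.float64(593.1), np.float64(7.4), np.int32(54)), (np.float64(595.3), np.float64(-24.6), np.int32(55))]
1 [0.084  0.0854]
2 [0.0845 0.0855]
3 [0.0846 0.0863]
4 [0.0839 0.0865]
1 [0.0853 0.0886]
2 [0.0857 0.0883]
3 [0.0849 0.0875]
4 [0.0855 0.0884]
top (array([538.2, 317.2]), -80.8, (188.9, 74.5))
scene (array([535.7, 319.6]), -82.8, (186.1, 52.6))
```

View pics/l1.png

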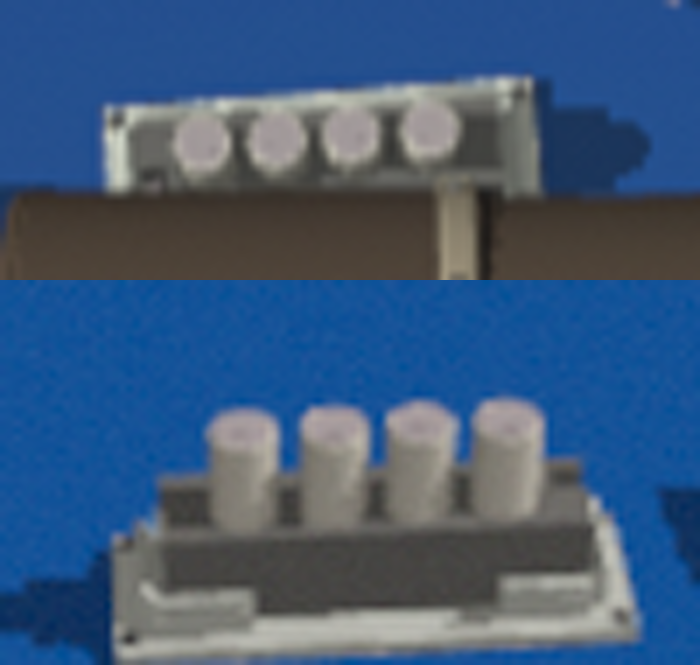

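```bash
python3 -c "
from h import *
a=np.radians(97.1);ux=np.array([np.cos(a),np.sin(a)]);uy=np.array([-ux[1],ux[0]])
o=np.array([.5365,.320])
for n in('top','scene','top2','scene2'):
  d=np.load(n+'.npy',allow_pickle=True).item();P=pts(d);q=P[...,:2]-o;s=q@ux*1000;l=q@uy*1000;z=P[...,2]*1000;m0=d['range_z']>0
  print(n)
  print(' s-prof',[(int(k),round(float(np.median(z[m])),1),int(m.sum())) for k in range(-124,125,4) if (m:=m0&(abs(s-k)<2)&(abs(l)<15)&(z>40)).sum()>1])
  for r in ((-90,-30),(-30,30),(30,80)):
    print(' l-prof',[(int(k),round(float(np.median(z[m])),1)) for k in range(-40,41,4) if (m:=m0&(abs(l-k)<2)&(s>r[0])&(s<r[1])&(z>-5)&(z<100)).sum()>1])
cv2.imwrite('pics/t1.png',np.vstack([cv2.resize(np.load(n+'.npy',allow_pickle=True).item()['frame'][v:v+50,u:u+133],None,fx=6,fy=6,interpolation=cv2.INTER_CUBIC) for n,u,v in(('top',125,180),('scene',400,175))]))
"
```

```text
top
 s-prof [(-124, 74.1, 22), (-120, 75.6, 13), (-116, 77.2, 13), (-112, 77.5, 11), (-108, 77.7, 12), (-104, 77.6, 14), (-100, 76.6, 10), (-96, 65.9, 10), (-92, 66.3, 12), (-88, 67.3, 14), (-84, 68.6, 10), (-80, 67.5, 15), (-76, 67.5, 12), (-72, 65.9, 13), (-68, 65.3, 11), (-64, 65.5, 12), (-60, 66.8, 12), (-56, 65.9, 13), (-52, 66.5, 12), (-48, 65.8, 12), (-44, 66.0, 13), (-40, 66.1, 11), (-36, 66.1, 13), (-32, 67.0, 13), (-28, 66.1, 15), (-24, 66.3, 10), (-20, 67.2, 11), (-16, 64.7, 15), (-12, 65.8, 11), (-8, 66.5, 14), (-4, 67.5, 13), (0, 66.5, 14), (4, 66.8, 11), (8, 66.1, 12), (12, 66.8, 13), (16, 65.5, 12), (20, 66.6, 12), (24, 65.6, 12), (28, 67.0, 11), (32, 65.7, 14), (36, 65.0, 11), (40, 65.5, 14), (44, 66.2, 14), (48, 67.2, 11), (52, 67.0, 13), (56, 65.7, 15), (60, 66.6, 11), (64, 66.3, 15), (68, 67.3, 12), (72, 66.2, 13), (76, 66.7, 11), (80, 65.8, 15), (84, 67.2, 14), (88, 67.1, 15), (92, 67.2, 11), (96, 71.6, 24), (100, 76.4, 11)]
 l-prof [(-40, 54.1), (-36, 67.6), (-32, 72.5), (-28, 68.7), (-24, 66.6), (-20, 66.7), (-16, 65.9), (-12, 67.0), (-8, 66.8), (-4, 65.8), (0, 
[... 4974 characters left out ...]
4.4), (-16, 62.8), (-12, 64.3), (-8, 63.8), (-4, 64.3), (0, 62.0), (4, 64.1), (8, 63.2), (12, 63.7), (16, 7.2), (20, 64.6), (24, 65.8), (28, 7.5), (32, 5.8), (36, 65.3), (40, 69.3)]
 l-prof [(-40, 1.5), (-36, 3.9), (-32, 64.8), (-28, 5.7), (-24, 1.2), (-20, 63.6), (-16, 63.8), (-12, 64.0), (-8, 63.8), (-4, 64.9), (0, 65.3), (4, 64.7), (8, 64.5), (12, 64.1), (16, 64.8), (20, 65.4), (24, 67.5), (28, 65.5), (32, 0.6), (36, -0.2), (40, -0.6)]
 l-prof [(-40, -0.1), (-36, 1.1), (-32, 65.4), (-28, 1.4), (-24, -0.7), (-20, 1.0), (-16, 64.2), (-12, 2.7), (-8, 64.0), (-4, 64.6), (0, 2.1), (4, 63.4), (8, 1.7), (12, 63.2), (16, 2.0), (20, 63.2), (24, 67.0), (28, 1.3), (32, -0.0), (36, -0.1), (40, -0.2)]
```

View pics/t1.png

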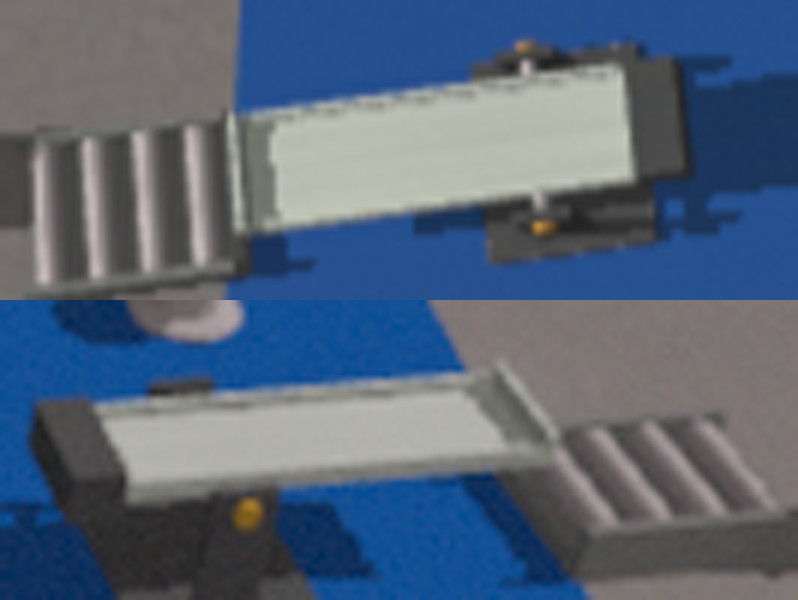

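```bash
python3 -c "
from h import *
t=np.load('top.npy',allow_pickle=True).item();d=np.load('scene.npy',allow_pickle=True).item()
T=lambda x,y,h:(ray(t,125+x/6-.4,180+y/6-.4,h)[:2]*1000).round(1)
S=lambda x,y,h:(ray(d,400+x/6-.4,175+(y-300)/6-.4,h)[:2]*1000).round(1)
def ln(a,b): v=b-a; print(a,b,'ang',np.degrees(np.arctan2(*v[::-1])).round(2), 'x at y=330',(a[0]+v[0]*(330-a[1])/v[1]).round(1))
for n,a,b in(('top +x rim',T(622,67,.072),T(245,114,.072)),('top -x rim',T(632,186,.072),T(250,232,.072)),('scene -x rim',S(100,404,.072),S(495,367,.072)),('scene +x rim top',S(130,487,.072),S(540,443,.072))): print(n);ln(a,b)
print('hubs',T(525,47,.062),T(543,227,.062),'scene hub',S(248,512,.062))
"
```

```text
top +x rim
[577.9 226.4] [556.1 417.1] ang 96.52 x at y=330 566.1
top -x rim
[516.4 219.9] [495.6 411.7] ang 96.19 x at y=330 504.5
scene -x rim
[519.6 224.9] [491.5 416.6] ang 98.34 x at y=330 504.2
scene +x rim top
[583.  226.1] [552.  417.8] ang 99.19 x at y=330 566.2
hubs [590.9 278.7] [497.3 266.8] scene hub [588.7 278.7]
```

Request:
send_rows(motion=[{"offset":[-17.6,-16,0],"turn":0},{"offset":[-17.6,-16,0],"turn":0},{"offset":[-17.6,-16,0],"turn":0},{"offset":[-17.6,-16,0],"turn":0},{"offset":[-17.6,-16,0],"turn":0},{"offset":[-17.6,-16,0],"turn":0},{"offset":[-17.6,-16,0],"turn":0},{"offset":[-17.6,-16,0],"turn":0}], hand=1)

```text
t: 40.0
eef_pos: [0.5936, -0.0073, 0.3104]
ee_rot: [3.14, -0.0, -1.505]
force: [-0.7, 0.1, -0.5]
width: 0.0875
```

```bash
python3 -c "
from h import *
go([.5933,-.0085,.044],-86.4)
d=cam('scene');print(cells(d,.084,(.54,.64,-.1,.1)))"
```

```text
go [ 0.12  0.03 10.74] turn 0.2 grasp now [ 0.5934 -0.0073  0.1514] yaw -86.21 w 0.0875 F [-0.7  0.1 -0.5] t 40.0
[(np.float64(599.3), np.float64(7.2), np.int32(54)), (np.float64(597.0), np.float64(39.2), np.int32(56)), (np.float64(601.9), np.float64(-59.8), np.int32(58)), (np.float64(600.9), np.float64(-25.6), np.int32(57))]
```

Request:
send_rows(motion=[{"offset":[0.1,0,4],"turn":0.2},{"offset":[0.1,0,7.5],"turn":0.2},{"offset":[0.1,0,9.5],"turn":0.2},{"offset":[0.1,0,10.3],"turn":0.2},{"offset":[0.1,0,10.65],"turn":0.2},{"offset":[0.1,0,10.65],"turn":0.2}])

```text
t: 40.65
eef_pos: [0.5941, -0.0089, 0.2053]
ee_rot: [-3.141, 0.0, -1.509]
force: [0.0, -0.4, 0.1]
width: 0.0876
```

Request:
send_rows(motion=[{"offset":[0,0,0],"turn":0},{"offset":[0,0,0],"turn":0},{"offset":[0,0,0],"turn":0},{"offset":[0,0,0],"turn":0},{"offset":[0,0,0],"turn":0},{"offset":[0,0,0],"turn":0}], hand=-1, squeeze=40)

```text
t: 41.25
eef_pos: [0.5939, -0.0085, 0.2047]
ee_rot: [-3.141, 0.0, -1.509]
force: [0.2, 1.1, -0.3]
width: 0.0453
```

```bash
python3 -c "
from h import *
go([.536,.330,.15],-82.8)"
```

```text
go [-34.15   3.68 -10.43] turn -3.6 grasp now [ 0.5939 -0.0085  0.0457] yaw -86.44 w 0.0453 F [ 0.2  1.1 -0.3] t 41.25
```

Width still closing (45 mm); give it a few more rows.

Request:
send_rows(motion=[{"offset":[0,0,0],"turn":0},{"offset":[0,0,0],"turn":0},{"offset":[0,0,0],"turn":0},{"offset":[0,0,0],"turn":0}])

```text
t: 41.65
eef_pos: [0.5938, -0.0086, 0.2047]
ee_rot: [3.141, 0.0, -1.509]
force: [-1.0, 0.3, 1.2]
width: 0.0396
```

Request:
send_rows(motion=[{"offset":[0,0,-0.5],"turn":0},{"offset":[0,0,-1.2],"turn":0},{"offset":[0,0,-2.2],"turn":0},{"offset":[0,0,-4],"turn":0},{"offset":[0,0,-6.5],"turn":0},{"offset":[0,0,-9],"turn":0},{"offset":[0,0,-10.5],"turn":0},{"offset":[0,0,-10.5],"turn":0}])

```text
t: 42.45
eef_pos: [0.5944, -0.0085, 0.3128]
ee_rot: [-3.137, 0.001, -1.509]
force: [0.4, -0.1, -4.4]
width: 0.0399
```

```bash
python3 -c "
from h import *
go([.536,.330,.15],-82.8)
d=cam('scene');P=pts(d);m=(P[...,1]>-.1)&(P[...,1]<.1)&(P[...,0]>.56)&(P[...,0]<.64)&(P[...,2]>.03)&(P[...,2]<.2);print(P[m].min(0),P[m].max(0))
cv2.imwrite('pics/k1.png',cv2.resize(d['frame'][130:240,270:390],None,fx=5,fy=5))"
```

```text
go [-34.15   3.72   0.39] turn -3.6 grasp now [ 0.5951 -0.0084  0.1538] yaw -86.44 w 0.0399 F [ 0.4 -0.1 -4.4] t 42.45
[ 0.571545   -0.09232418  0.03020589] [0.63579122 0.07344511 0.19423664]
```

View pics/k1.png

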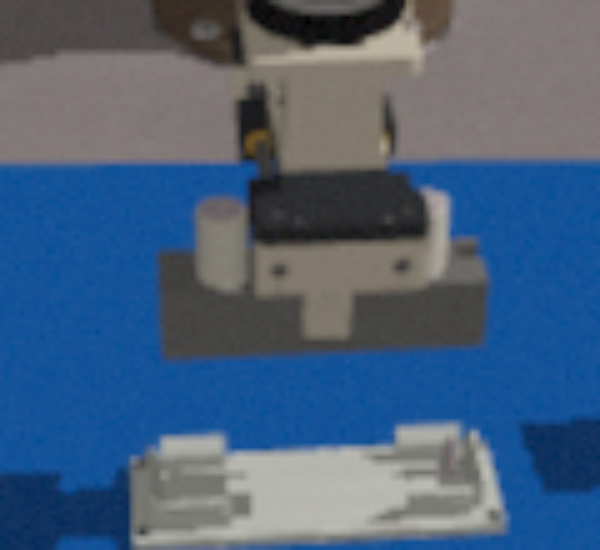

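Request:
send_rows(motion=[{"offset":[-1,0.1,0],"turn":0},{"offset":[-3,0.3,0],"turn":-0.3},{"offset":[-6,0.7,0],"turn":-0.7},{"offset":[-9.5,1,0],"turn":-1},{"offset":[-13,1.4,0],"turn":-1.5},{"offset":[-16.5,1.8,0],"turn":-2},{"offset":[-20,2.2,0],"turn":-2.4},{"offset":[-23.5,2.6,0],"turn":-2.8}])

```text
t: 43.3
eef_pos: [0.5522, 0.2259, 0.3082]
ee_rot: [3.139, -0.001, -1.46]
force: [-0.3, 0.3, -5.1]
width: 0.0396
```

Request:
send_rows(motion=[{"offset":[-3.5,0.4,0],"turn":-0.3},{"offset":[-6.5,0.7,0],"turn":-0.6},{"offset":[-9,1,0],"turn":-0.8},{"offset":[-10.3,1,0],"turn":-0.8},{"offset":[-10.6,1,0],"turn":-0.8},{"offset":[-10.6,1,0],"turn":-0.8},{"offset":[-10.6,1,0],"turn":-0.8}])

```text
t: 44.0
eef_pos: [0.5317, 0.3277, 0.3092]
ee_rot: [3.141, -0.001, -1.447]
force: [-0.6, -0.8, -4.3]
width: 0.0395
```

```bash
python3 -c "
from h import *
go([.536,.330,.1045],-82.8)
t=cam('top');d=cam('scene')
cv2.imwrite('pics/k2.png',np.vstack([cv2.resize(c['frame'][v:v+60,u:u+133],None,fx=5,fy=5) for c,u,v in((t,125,170),(d,400,150))]))"
```

```text
go [-0.18 -0.46  4.57] turn -0.1 grasp now [0.5316 0.3275 0.1502] yaw -82.89 w 0.0395 F [-0.6 -0.8 -4.3] t 44.0
```

View pics/k2.png

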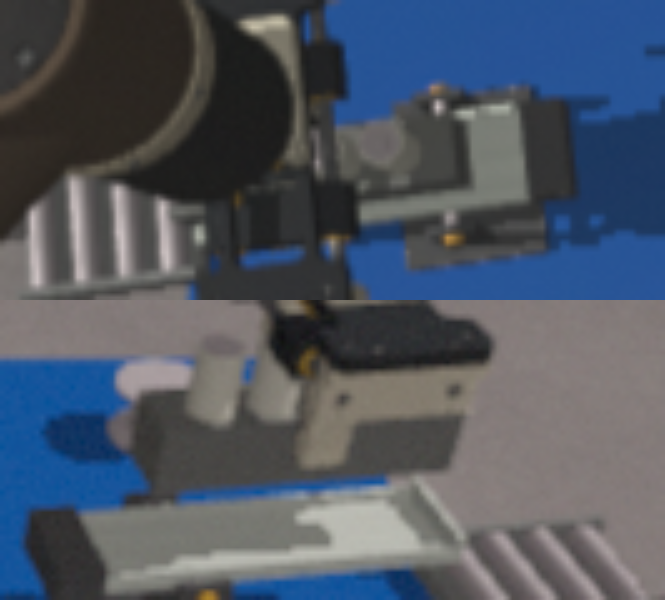

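Request:
send_rows(motion=[{"offset":[-0.18,-0.45,0],"turn":0},{"offset":[-0.18,-0.45,1],"turn":0},{"offset":[-0.18,-0.45,2.2],"turn":0},{"offset":[-0.18,-0.45,3.2],"turn":0},{"offset":[-0.18,-0.45,3.9],"turn":0},{"offset":[-0.18,-0.45,4.1],"turn":0},{"offset":[-0.18,-0.45,4.1],"turn":0},{"offset":[-0.18,-0.45,4.1],"turn":0}])

```text
t: 44.9
eef_pos: [0.5361, 0.3312, 0.269]
ee_rot: [-3.141, 0.0, -1.446]
force: [-0.0, -0.8, -4.2]
width: 0.0401
```

```bash
python3 -c "
from h import *
go([.536,.330,.1037],-82.8)
d=cam('scene');cv2.imwrite('pics/k3.png',cv2.resize(d['frame'][165:235,400:530],None,fx=6,fy=6,interpolation=cv2.INTER_CUBIC))"
```

```text
go [0.11 0.02 0.63] turn -0.0 grasp now [0.5362 0.3312 0.11  ] yaw -82.83 w 0.0401 F [-0.  -0.8 -4.2] t 44.9
```

View pics/k3.png

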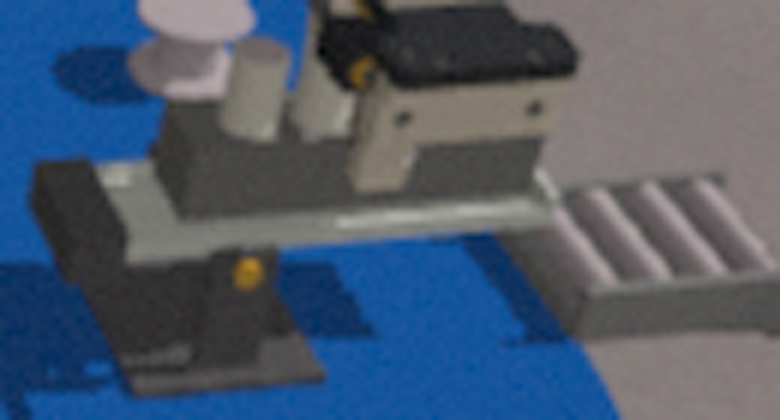

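Request:
send_rows(motion=[{"offset":[0.15,0,0.2],"turn":0},{"offset":[0.15,0,0.4],"turn":0},{"offset":[0.15,0,0.55],"turn":0},{"offset":[0.15,0,0.65],"turn":0},{"offset":[0.15,0,0.65],"turn":0}])

```text
t: 45.45
eef_pos: [0.5362, 0.3294, 0.2625]
ee_rot: [-3.141, -0.0, -1.446]
force: [-0.4, 0.1, -0.9]
width: 0.0395
```

```bash
python3 -c "
from h import *
go([.536,.330,.1037],-82.8)"
```

```text
go [-0.06  0.01 -0.02] turn -0.0 grasp now [0.5362 0.3294 0.1035] yaw -82.84 w 0.0395 F [-0.4  0.1 -0.9] t 45.45
```

Request:
send_rows(motion=[{"offset":[0,0,0],"turn":0},{"offset":[0,0,0],"turn":0},{"offset":[0,0,0],"turn":0},{"offset":[0,0,0],"turn":0},{"offset":[0,0,-0.5],"turn":0},{"offset":[0,0,-2],"turn":0},{"offset":[0,0,-5],"turn":0},{"offset":[0,0,-9],"turn":0}], hand=1)

```text
t: 46.25
eef_pos: [0.5358, 0.3291, 0.3518]
ee_rot: [3.139, -0.002, -1.446]
force: [1.3, 0.3, -0.7]
width: 0.0876
```

Request:
send_rows(motion=[{"offset":[0,0,-4],"turn":0},{"offset":[4,0,-4],"turn":0},{"offset":[9,0,-4],"turn":0},{"offset":[14,0,-4],"turn":0},{"offset":[19,0,-4],"turn":0},{"offset":[24,0,-4],"turn":0},{"offset":[28,0,-4],"turn":0},{"offset":[28,0,-4],"turn":0}])

```text
t: 47.05
eef_pos: [0.571, 0.0476, 0.3928]
ee_rot: [-3.141, -0.0, -1.45]
force: [-0.1, 0.7, 0.6]
width: 0.0876
```

Request:
send_rows(motion=[{"offset":[0,0,0],"turn":0},{"offset":[0,0,0],"turn":0},{"offset":[0,0,0],"turn":0},{"offset":[0,0,0],"turn":0},{"offset":[0,0,0],"turn":0},{"offset":[0,0,0],"turn":0},{"offset":[0,0,0],"turn":0},{"offset":[0,0,0],"turn":0}])

```text
t: 47.85
eef_pos: [0.571, 0.0517, 0.3921]
ee_rot: [3.142, -0.0, -1.446]
force: [-0.1, -0.3, 0.2]
width: 0.0876
```

```bash
python3 -c "
from h import *
go([.5,.05,.2],-82.8)
t=cam('top');d=cam('scene')
cv2.imwrite('pics/k4.png',np.hstack([cv2.resize(t['frame'][165:245,120:250],None,fx=3,fy=6,interpolation=cv2.INTER_CUBIC),cv2.resize(d['frame'][155:235,400:530],None,fx=3,fy=6,interpolation=cv2.INTER_CUBIC)]))"
```

```text
go [-0.71  7.07  3.31] turn -0.0 grasp now [0.571  0.0517 0.2331] yaw -82.84 w 0.0876 F [-0.1 -0.3  0.2] t 47.85
```

View pics/k4.png

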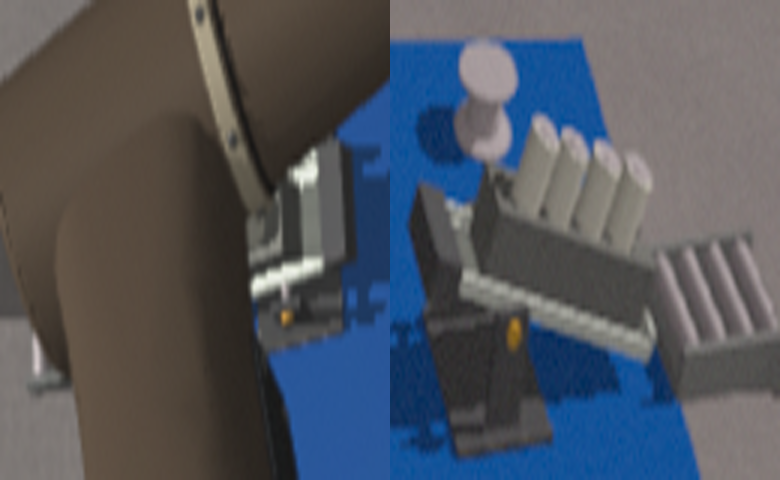

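```bash
python3 -c "
from h import *
d=cam('scene');P=pts(d);a=np.radians(97.2);ux=np.array([np.cos(a),np.sin(a)]);uy=np.array([-ux[1],ux[0]])
q=P[...,:2]-[.5441,.2728];s=q@ux;l=q@uy;z=P[...,2]-.062
for th in(.30,):
  c,n=np.cos(th),np.sin(th);X=(s*c-z*n)*1000;Z=(s*n+z*c)*1000;L=l*1000
  print('th',th)
  hs=cv2.cvtColor(d['frame'],cv2.COLOR_BGR2HSV)
  for k in range(-66,160,6):
    m=(abs(X-k)<3)&(abs(L)<28)&(Z>-6)&(Z<100)
    if m.sum()>2: print(k,np.percentile(Z[m],[5,50,95]).round(0),'L',np.percentile(L[m],[3,97]).round(0),end=' | ')
  m=(Z>40)&(Z<48)&(abs(L)<30)&(X>-60)&(X<160);print('\ntop Z~44 X range',np.percentile(X[m],[1,99]),'L',np.percentile(L[m],[1,99]))
  m=(Z>60)&(Z<90)&(abs(L)<30)&(X>-60)&(X<160);print('cells X',np.percentile(X[m],[1,99]),'Zmax',np.percentile(Z[m],98))
"
```

```text
th 0.3
-66 [12. 14. 16.] L [-26.  22.] | -60 [12. 14. 16.] L [-28.  22.] | -54 [12. 14. 15.] L [-23.  27.] | -42 [2. 4. 9.] L [-24.  27.] | -36 [2. 3. 7.] L [-20.  27.] | -30 [ 2.  3. 31.] L [-15.  27.] | -24 [ 3. 23. 43.] L [-21.  23.] | -18 [ 7. 34. 43.] L [-22.  11.] | -12 [ 5. 30. 43.] L [-26.  16.] | -6 [10. 42. 74.] L [-22.  21.] | 0 [14. 49. 79.] L [-21.  13.] | 6 [ 8. 50. 81.] L [-23.   2.] | 12 [ 9. 41. 81.] L [-24.   0.] | 18 [ 8. 36. 80.] L [-21.   0.] | 24 [ 6. 34. 60.] L [-22.   1.] | 30 [11. 51. 78.] L [-22.   4.] | 36 [ 7. 49. 80.] L [-22.   5.] | 42 [10. 45. 80.] L [-22.   0.] | 48 [ 7. 40. 79.] L [-23.   4.] | 54 [ 7. 32. 44.] L [-24.  -7.] | 60 [ 8. 44. 76.] L [-23.   6.] | 66 [12. 53. 80.] L [-24.   6.] | 72 [ 8. 45. 80.] L [-22.  -0.] | 78 [11. 43. 80.] L [-22.   5.] | 84 [ 7. 28. 69.] L [-26.  -1.] | 90 [10. 33. 70.] L [-23.  -3.] | 96 [12. 53. 78.] L [-22.   7.] | 102 [13. 53. 81.] L [-22.   8.] | 108 [ 8. 46. 81.] L [-22.   1.] | 114 [ 8. 35. 79.] L [-22.   2.] | 120 [ 8. 32. 64.] L [-22.  -5.] | 126 [ 8. 31. 43.] L [-23.   0.] | 132 [ 7. 28. 44.] L [-24.  -1.] | 138 [ 7. 30. 42.] L [-23.  16.] | 144 [ 6. 11. 19.] L [-24. -14.] | 
top Z~44 X range [-26.55597813 136.57378023] L [-23.04009167  20.39801449]
cells X [ -3.46788227 114.78489847] Zmax 81.32869571501774
```

```bash
python3 -c "
from station import *
print(job_done())"
```

```text
the job is handed in; nothing more can be done
None
```

The job is handed in at about 48 s of robot time: the holder with all four cells is resting on the tipped tray. No verdict came back.

- **Seating:** The holder went fully home in the jig. The grip height matched the seated height to the millimetre, and the key pin could be seen in the notch.
- **Cells:** All four cells were there. I centred each one with two squeezes at right angles, then slid each into its own pocket. The cell tops measured 84–86 mm above the table in both views (84 mm expected), so all four are at the bottom.
- **First cell:** It caught on the pocket rim with about 11 N, because my pocket estimate was about 2 mm off. I shifted it by about 2 mm and it went in; the later cells went in with almost no force.
- **Tray:** The holder went onto the long side of the tray, and its weight tipped the tray.
- **Last check (scene camera):**
  - The tilt fits 0.30 rad.
  - The holder lies lengthwise between the rims, about 6 mm from the end stop.
  - All four cells are at full depth.
- **Clearance:** The gripper is clear of everything. I never moved near the multimeter, screwdriver or spool, but I did not re-measure them at the end.
- **Disagreement between cameras:** The two cameras differed by a few millimetres in x. I settled that from the gripped holder, the pocket rims and the contact forces.

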